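# Shut the soak trough's tapered drain cock so that it holds

### The job

Shut the drain of the soak trough. Stand the dropper bottle from the block's deck upright on the worktop, then swing the catch well clear (about a quarter turn, towards the front of the block), then press the handle's paddle down firmly and, keeping it pressed, turn the handle clockwise all the way to its stop, so that the taper wedges and the handle stays there when you let go. Finally slide the open drip tray along the worktop until its middle is under the spout; leave the brush and the tin where they are.

Things in the scene. Friction and masses are not known exactly. Their poses are not given: they have to be found in the camera images.
- drain_block: Fixed grey block, steel trough behind. Origin on the worktop; x points from its front to the trough, y to its left, z up. Flat deck: x -125 to 75, y -125 to 125 mm, 85 mm high; trough x 75 to 160 mm, 130 mm high. The handle's end stop, a post 12 mm thick, 44 mm high, stands on the deck at x 41, y -3 mm. A brass spout leaves the right (-y) side.
- cock_axis (a point): Fixed point on the deck, on the upright axis of the tapered cock (block x 30, y -60 mm).
- cock_turn (a joint): Turn of the cock's steel handle, rad: 0 the handle points along the block's -x (open), growing clockwise seen from above, 1.45 = its stop, pointing along the block's +y (shut). A return spring (0.02 rising to 0.045 N m) swings it back to 0 unless the taper is wedged.
- cock_press (a joint): How far the plug is pressed down, m: 0 loose (start), 0.005 taper begins to bite, 0.011 end. About 6 N to move it, stays where left; past 0.005 another 2 N per mm. The squeeze resists turning with about 0.018 N m per N and stays after letting go (all but what exceeds 10 N): pressed to 0.008 or more (12 N) it holds the shut handle against the spring, below about 0.0065 perhaps not.
- paddle (a point): Point on the flat top of the steel paddle at the handle's end, 100 mm from the cock's axis, 40 mm above the deck when loose. Moves with the handle: x to the axis, y the way it moves in shutting, z up. The top runs 28 mm back (-y), 22 mm forward to an upright wall (8 mm thick, 28 mm high, along the leading edge: push on it), 24 mm to the axis and 28 mm outward.
- catch (a joint): Swing of the steel catch, rad: about 0 = its arm points along the block's -y and bars the handle; grows clockwise seen from above, towards the block's front, to 1.9; past 1.0 the handle is free. Light friction (0.06 N m), stays where it is left.
- catch_pivot (a point): Fixed point on the deck on the catch's upright pivot (block x -85, y 50 mm).
- catch_pin (a point): Top of the black upright pin on the catch's arm, 18 mm thick, 45 mm from the pivot; its top is 67 mm above the deck and it stands on the arm, which is 20 mm wide, 76 mm long from the pivot and reaches from 13 to 33 mm above the deck.
- spout_mouth (a point): Mouth of the brass spout, 46 mm above the worktop, 25 mm across, 90 mm from the block's right side; the pipe above it reaches 78 mm.
- stain_dropper: Small round amber bottle with a black dropper cap, 33 mm across up to 70 mm, 102 mm tall. Stands on the deck in the handle's way. Origin: centre of its underside. The worktop to the left of the block is free for it.
- drip_tray: Loose open grey tray, 90 mm (its x) by 120 mm (its y) by 30 mm high, walls 4 mm, 0.2 kg. Origin: centre of its underside. Starts to the right of the spout, its length roughly along the world's y.
- scrub_brush: Wooden scrubbing brush 57 x 150 x 43 mm, origin under its centre; a bystander.
- polish_tin: Round tin 65 mm across, 29 mm high, origin under its centre; a bystander.
Not all that is in view belongs to the job. There is more than one size of the drip_tray; the one meant has the size given above.

How it is judged:
On the way, in this order (a step that is already met when the one before it is completed fails the run):
1. the dropper bottle stands upright on the worktop, let go (height (world z) of stain_dropper below 0.01 m and angle between stain_dropper's own z axis and vertical below 0.15 rad and linear speed of stain_dropper below 0.03 m/s and contact force between the fingers and stain_dropper below 0.1 N), for 0.2 s.
2. the catch is swung clear of the handle (value of joint catch above 1.1 rad), for 0.1 s.
3. the handle is partway round while the plug is pressed into its taper (value of joint cock_turn between 0.4 and 1.2 rad and value of joint cock_press above 0.0055 m), for 0.1 s.
4. the handle has been let go and stays shut by itself (value of joint cock_turn above 1.25 rad and value of joint cock_press above 0.006 m and contact force between each of the fingers, the arm and drain_block below 0.3 N), for 0.5 s.
5. the tray stands under the spout (horizontal distance between drip_tray and spout_mouth below 0.025 m and height (world z) of drip_tray below 0.008 m and angle between drip_tray's own z axis and vertical below 0.1 rad and linear speed of drip_tray below 0.03 m/s), for 0.2 s.
At the end, for the whole second after the job is handed in: Handle shut by itself (within 0.2 rad of its stop, plug in by over 6 mm), catch over 1.0 rad open, dropper bottle upright on the worktop, tray flat on the worktop, its middle within 25 mm of below the spout's mouth; all released and at rest (all of step 4 and height (world z) of stain_dropper below 0.01 m and angle between stain_dropper's own z axis and vertical below 0.15 rad and linear speed of stain_dropper below 0.03 m/s and value of joint catch above 1 rad and horizontal distance between drip_tray and spout_mouth below 0.025 m and height (world z) of drip_tray below 0.008 m and angle between drip_tray's own z axis and vertical below 0.1 rad and linear speed of drip_tray below 0.02 m/s); the robot touches nothing.
It fails at once if the dropper bottle is tipped over (angle between stain_dropper's own z axis and vertical above 0.7 rad).
It fails at once if the tray is lifted or tipped instead of slid (height (world z) of drip_tray above 0.03 m or angle between drip_tray's own z axis and vertical above 0.4 rad).
It fails at once if the brush or the tin is displaced by more than 40 mm (distance of any of scrub_brush, polish_tin from where it was at the start of the episode above 0.04 m).
It also fails if it takes over 72 s, if anything falls off the work surface, if the arm or the gripper's body presses on something with over 40 N, if the wrist force passes 120 N, or if a joint passes its speed limit or range.

### The arm

A 6-joint arm with a two-finger parallel gripper is mounted at the origin on a cart in front of the work surface, level with it; the furniture and walls round the work are solid. World frame = base frame: x ahead of the robot, y to its left, z up, the work surface at z = 0. Lengths are in m, angles in rad, forces in N, time in s.
With the tool pointing down it reaches from about 0.35 to 0.975 m from the base axis. Payload 4.9 kg.
Tool frame: the origin (TCP) lies between the finger pads; the fingertips stand 17 mm ahead of it and the grasp point (between the pads) lies 2 mm behind it; z points along the fingers, y is the direction in which the jaws open and shut (so a half turn about z gives the same grasp; the last joint's range is limited). The gripper opens to 85 mm and grips with 20 to 120 N. Pads are 22 mm wide; open, the fingers measure 114 mm over their backs; the gripper's body (76 mm by 85 mm) begins 54 mm behind the grasp point. The pads swing forward as they close: fully open they stand 13 mm farther back than shut.
Start: joints at [-1.438, 0.053, 1.613, -0, 1.476, -0.119], TCP at [0.156, -0.605, 0.248] pointing down, gripper open.
Joint ranges: [-3.01, 3.01], [-1.01, 2.22], [0.06, 2.58], [-1.02, 4.17], [0.09, 2.62], [-3.14, 3.14]. Speed limits (rad/s): [2.57, 2.57, 3.14, 3.14, 3.14, 3.14].

### API

Orientations are given as a unit quaternion [w, x, y, z].
In Python, from plant import state, grab_frame, camera_model, job_done, find_in, silhouettes, landmark_of gives the robot as it stands.
- The arm moves only by the shell command python3 -m crank 'ROWS'. ROWS is JSON, a list of rows, each an object with "angular": the turn, a rotation vector about the tool's x, y, z each as a share of 5 degrees, from -1 to 1, a list of three; "delta_pos": the shift along the tool's x, y, z each as a share of 3 cm, from -1 to 1, a list of three; "gripper": the opening, from 0 (shut) to 1 (fully open). In form: [{"angular": [ax, ay, az], "delta_pos": [tx, ty, tz], "gripper": gripper}, ...]. A call has 1 to 12 rows; each row shifts and turns the commanded pose from where the row before left it, along the tool's axes as they then stand; what a row does not reach is not made up. A row lasts 1/8 s, in which the tool goes at most 62.5 mm and 10.7 degrees, less where a joint would pass 70% of its speed; a pose out of reach is approached as far as the arm can. A call with a number of a shift or a turn outside -1 to 1 is refused whole. A call with a gripper value outside its range is refused whole. The fingers move at their own pace and stop on an object; the grip force is fixed at half the most. Time passes only in rows, so rows that do not move let the fingers close. It gives the time, the measured TCP pose, the force and the opening at its end, in the units of the state.
- state(): the state, without advancing time (a new reading comes with each control period).
- grab_frame(name): name is "side" or "top"; returns the picture (480x640x3 uint8, red, green, blue); there is no depth.
- camera_model(name): a dict with "camera_matrix" (3x3 intrinsics, pixels), "rvec" (rotation vector, rad) and "tvec" (3), from world to camera coordinates, as OpenCV has them. Camera axes: x right, y down, z forward; pixel columns grow to the right and rows downward; lengths in m; the calibration is good to about 2 mm. A picture is of the moment at which its call begins. camera_model takes no time and is no camera call.
- job_done(): hands the job in, once; it reports no verdict.
Trained networks look in the newest picture that a camera, given by its name, has taken for a name from the list of things; names that differ only in an ending like _2 or _b are one class to them, and where a whole thing is asked for, a point or a joint stands for the part that bears it (a point fixed in the world has none). Each returns a list of dicts, best first, with "conf" (0 to 1); they miss things now and then, are a little off and sometimes report something else, mostly with a low value. They report only what shows in the picture. A call takes as long as a camera call. They do not tell look-alikes from the thing itself.
- find_in(camera, target): "bbox" ([left, top, right, bottom] in pixels, round what is visible of it).
- silhouettes(camera, target): "mask" (480x640 bool, what is visible of it) and "bbox" ([left, top, right, bottom] in pixels, round what is visible of it).
- landmark_of(camera, target): "pixel" ([column, row] in pixels: a listed point, or the origin of a listed thing).
The state is a dict: "time": time; "joint_pos": joint angles; "joint_vel": joint speeds; "joint_efforts": joint torques, N m; "tool_pos": TCP position; "tool_rot": TCP orientation; "contact_force": force on the tool from outside, world axes, zero at the start; "ft_torque": the same for the moment, N m; "gripper_width": opening from 0.0 (shut) to 1.0 (fully open).
Only numpy, scipy, OpenCV 4.12 (cv2) and the standard library are available. Lean on these libraries where they do the work, as an engineer would, in place of code of your own. Each camera call takes 0.05 s, during which the arm holds its last target.

## Working session

There is one attempt and no reset: what is moved stays moved. The work goes in short steps, Python scripts to look and compute and a shell command to move; the robot and the scene stay as the last step left them, time stands still between calls to the robot, and variables do not carry over. Pictures are saved under pics/ and viewed, and the job is handed in when it is done.

```bash
ls; mkdir -p pics; python3 - <<'E'
from plant import *
import cv2
print(state())
for n in("side","top"):
    f=grab_frame(n); cv2.imwrite(f"pics/{n}0.png",f[:,:,::-1]); print(n,camera_model(n))
E
```

```text
pics
{'time': 0.0, 'joint_pos': array([-1.43796710e+00,  5.33770909e-02,  1.61427597e+00, -2.50079849e-05,
        1.47598631e+00, -1.18995073e-01]), 'joint_vel': array([ 0.00116071,  0.00044801,  0.00169978,  0.00170985, -0.0006631 ,
       -0.00043883]), 'joint_efforts': array([-8.69352880e-05, -3.93684554e+01, -3.70174885e+01, -1.04177227e-04,
        6.97415555e-03,  2.27923852e-05]), 'tool_pos': array([ 0.15565189, -0.60471107,  0.2470612 ]), 'tool_rot': array([-1.02324910e-03,  9.92082862e-01,  1.25580837e-01, -1.95249219e-05]), 'contact_force': array([0.75075962, 0.09715846, 0.80896423]), 'ft_torque': array([ 0.00925283, -0.0058372 , -0.04315992]), 'gripper_width': 1.0021004650162177}
side {'camera_matrix': array([[542.45117412,   0.        , 320.34420028],
       [  0.        , 542.45117412, 238.39988998],
       [  0.        ,   0.        ,   1.        ]]), 'rvec': array([ 2.07745012, -0.11119802,  0.07068385]), 'tvec': array([-0.53683731,  0.09178201,  1.1383024 ])}
top {'camera_matrix': array([[519.51419867,   0.        , 328.51345064],
       [  0.        , 519.51419867, 240.77666131],
       [  0.        ,   0.        ,   1.        ]]), 'rvec': array([ 2.14441538, -2.12196328,  0.15208792]), 'tvec': array([-0.11402771,  0.51711308,  1.07274063])}
```

View pics/side0.png

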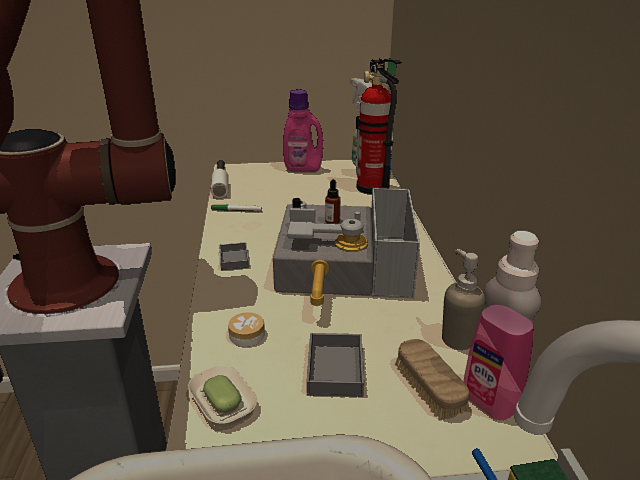

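View pics/top0.png

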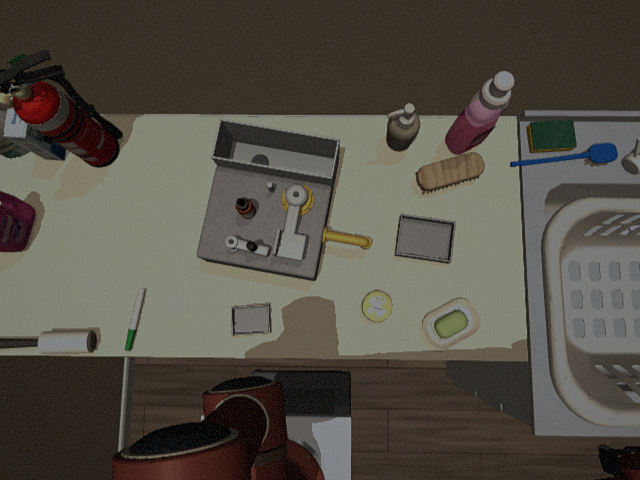

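```bash
cat > h.py <<'E'
import numpy as np, cv2
from plant import *
def cam(n):
    m=camera_model(n); R=cv2.Rodrigues(m['rvec'])[0]; return m['camera_matrix'],R,m['tvec']
def ray(n,px):
    K,R,t=cam(n); d=R.T@np.linalg.solve(K,[px[0],px[1],1.]); return -R.T@t,d
def onz(n,px,z):
    o,d=ray(n,px); return o+d*(z-o[2])/d[2]
def tri(p1,p2):
    A=[];b=[]
    M=np.zeros((3,3));v=np.zeros(3)
    for n,p in(("top",p1),("side",p2)):
        o,d=ray(n,p); d=d/np.linalg.norm(d); P=np.eye(3)-np.outer(d,d); M+=P; v+=P@o
    return np.linalg.solve(M,v)
def proj(n,X):
    K,R,t=cam(n); return cv2.projectPoints(np.array(X,float).reshape(-1,3),cv2.Rodrigues(R)[0],t,K,None)[0].reshape(-1,2)
E
python3 - <<'E'
from h import *
np.set_printoptions(precision=4,suppress=True)
Z=dict(drain_block=0,cock_axis=.085,paddle=.125,catch_pivot=.085,catch_pin=.152,spout_mouth=.046,stain_dropper=.085,drip_tray=0,scrub_brush=0,polish_tin=0)
for n in("top","side"): grab_frame(n)
for k,z in Z.items():
    L={}
    for n in("top","side"):
        r=landmark_of(n,k)
        for q in r[:3]:
            print(k,n,round(q['conf'],2),np.round(q['pixel'],1),onz(n,q['pixel'],z)[:2])
        if r:L[n]=r[0]['pixel']
    if len(L)==2: print('   tri',tri(L['top'],L['side']))
print(state()['time'])
E
```

```text
drain_block top 0.85 [270.9 216.4] [0.5786 0.0217]
drain_block side 0.78 [336.6 263.5] [0.5781 0.0148]
drain_block side 0.24 [336.1 370.7] [ 0.5312 -0.3229]
   tri [ 0.5794  0.0223 -0.0047]
cock_axis top 0.86 [296.6 201.3] [ 0.5937 -0.0419]
paddle top 0.68 [287.2 239.6] [ 0.5064 -0.0281]
paddle side 0.66 [302.6 224.7] [ 0.5001 -0.0299]
   tri [ 0.5033 -0.0282  0.1246]
catch_pivot top 0.8 [236.1 243.5] [0.5037 0.0808]
catch_pivot side 0.6 [303.4 218.4] [0.51   0.0761]
   tri [0.5073 0.0815 0.0818]
catch_pin top 0.63 [255.5 244. ] [0.493  0.0302]
catch_pin side 0.5 [294.  197.1] [0.4883 0.0463]
   tri [0.4894 0.0288 0.1605]
spout_mouth top 0.84 [367.4 242.8] [ 0.5137 -0.1914]
spout_mouth side 0.81 [318.8 300.3] [ 0.5169 -0.1836]
   tri [ 0.5145 -0.1911  0.0512]
stain_dropper top 0.54 [245.7 213.9] [0.566  0.0632]
stain_dropper side 0.59 [328.6 220.3] [0.5649 0.0612]
   tri [0.5657 0.0634 0.0839]
drip_tray top 0.97 [250.7 322.4] [0.3437 0.0588]
drip_tray top 0.73 [424.3 238.3] [ 0.5321 -0.3201]
drip_tray side 0.94 [232.8 259.2] [0.348 0.057]
drip_tray side 0.87 [331.7 370.1] [ 0.5241 -0.3207]
drip_tray side 0.45 [426.2 384.2] [ 0.6729 -0.3694]
   tri [ 0.3457  0.0592 -0.0015]
scrub_brush top 0.77 [447.4 176.3] [ 0.6744 -0.3745]
scrub_brush top 0.57 [365.5 241.9] [ 0.5228 -0.19  ]
scrub_brush side 0.63 [429.5 387.4] [ 0.6762 -0.377 ]
   tri [ 0.676  -0.3751 -0.0021]
polish_tin top 0.9 [375.2 305.3] [ 0.3835 -0.2111]
polish_tin side 0.86 [245.3 331.5] [ 0.3788 -0.2032]
   tri [ 0.3813 -0.2108  0.0063]
1.2
```

```bash
python3 - <<'E'
from h import *
a=cv2.imread('pics/top0.png')[110:290,190:390]; cv2.imwrite('pics/ztop.png',cv2.resize(a,None,fx=3.3,fy=3.3,interpolation=cv2.INTER_CUBIC))
a=cv2.imread('pics/side0.png')[170:310,260:430]; cv2.imwrite('pics/zside.png',cv2.resize(a,None,fx=4,fy=4,interpolation=cv2.INTER_CUBIC))
E
```

```text
(no output)
```

View pics/ztop.png

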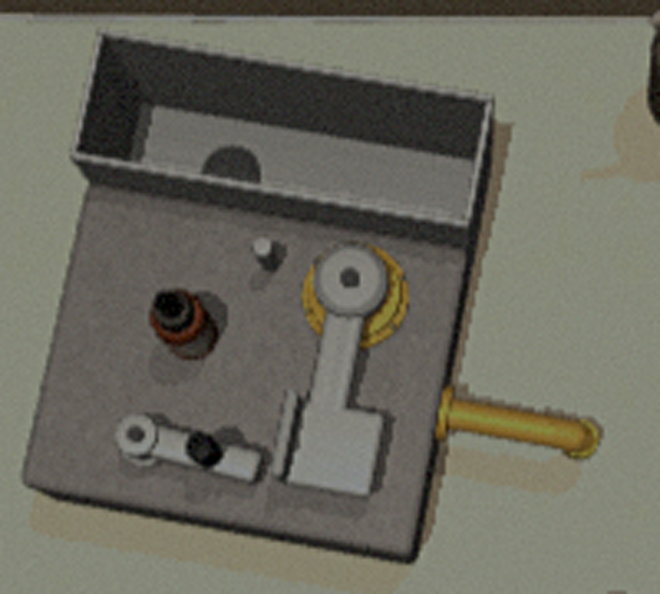

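View pics/zside.png

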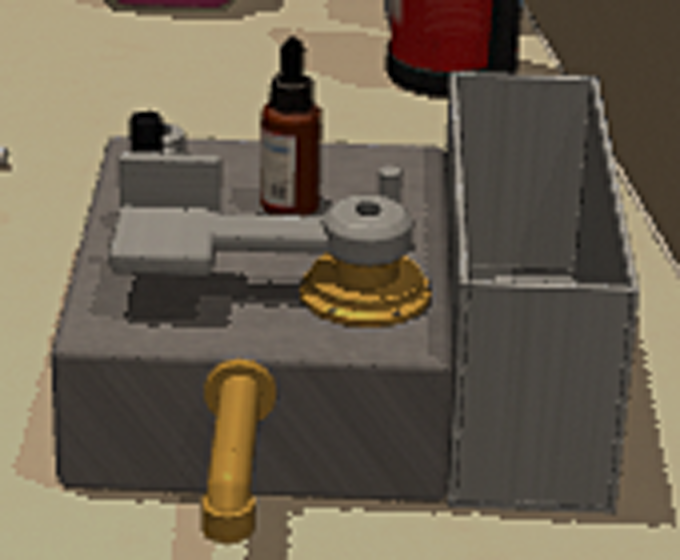

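```bash
cat > fit.py <<'E'
from h import *
from scipy.optimize import least_squares
np.set_printoptions(precision=4,suppress=True)
O=[("top",(-125,125,85),(197.9,256.7)),("top",(-125,-125,85),(315.8,277.6)),("top",(160,125,130),(220.6,120.9)),("top",(160,-125,130),(339.1,140)),("top",(75,125,130),(213,157.9)),("top",(75,-125,130),(331.8,177)),
("side",(-125,-125,85),(273.75,258.75)),("side",(-125,125,85),(286.75,204.5)),("side",(75,125,130),(373,188.75)),("side",(160,125,130),(409,189.25)),("side",(160,-125,130),(419,242)),("side",(75,-125,130),(376.5,240.75)),
("top",(30,-60,85),(296.6,201.3)),("top",(-85,50,85),(236.1,243.5)),("side",(-85,50,85),(303.4,218.4))]
def W(p,b):
    c,s=np.cos(p[2]),np.sin(p[2]); b=np.array(b,float)/1000
    return np.array([p[0]+c*b[0]-s*b[1],p[1]+s*b[0]+c*b[1],b[2]])
def res(p): return np.concatenate([proj(n,W(p,b))[0]-np.array(u) for n,b,u in O])
r=least_squares(res,[.579,.022,-.15],loss='soft_l1')
P=r.x
if __name__=="__main__":
    print(P); print(res(P).reshape(-1,2))
    for k,b in dict(axis=(30,-60,85),pivot=(-85,50,85),stop=(41,-3,85),paddle0=(-70,-60,125)).items(): print(k,W(P,b))
    for q,n in(((252.1,246.1),"top"),((296.5,198.8),"side")):
        print('pin',onz(n,q,.152))
    print('pin rel', )
E
python3 fit.py
```

```text
[ 0.5788  0.0171 -0.1637]
[[-1.255  -0.1587]
 [ 0.753   0.0332]
 [-0.1519 -3.1429]
 [ 1.6307 -2.4543]
 [-1.1989 -0.7802]
 [ 1.6867  0.5347]
 [-1.6176 -1.2371]
 [-0.6659 -1.6502]
 [-1.1375 -1.2239]
 [-0.0776 -0.7776]
 [ 1.5074 -0.054 ]
 [-0.9137 -0.1507]
 [ 2.4808 -2.3165]
 [ 0.2142  0.2788]
 [-3.2077 -0.7057]]
axis [ 0.5986 -0.047   0.085 ]
pivot [0.5031 0.0803 0.085 ]
stop [0.6188 0.0075 0.085 ]
paddle0 [ 0.5    -0.0307  0.125 ]
pin [0.4888 0.0366 0.152 ]
pin [0.4929 0.0373 0.152 ]
pin rel
```

```bash
cat > go.py <<'E'
from h import *
from scipy.spatial.transform import Rotation as Ro
def need(target,yaw=None):
    s=state(); q=s['tool_rot']; R=Ro.from_quat([q[1],q[2],q[3],q[0]]).as_matrix()
    psi=np.arctan2(R[1,0],R[0,0])
    d=R.T@(np.array(target)-s['tool_pos'])/0.03
    print('pos',np.round(s['tool_pos'],4),'yaw',round(psi,4),'zaxis',np.round(R[:,2],4),'F',np.round(s['contact_force'],1),'grip',round(s['gripper_width'],3),'t',s['time'])
    print(' delta units now-tool',np.round(d,2))
    if yaw is not None:
        Rt=np.array([[np.cos(yaw),np.sin(yaw),0],[np.sin(yaw),-np.cos(yaw),0],[0,0,-1]])
        print(' rotvec units',np.round(Ro.from_matrix(R.T@Rt).as_rotvec()/np.radians(5),2),' delta units target-tool',np.round(Rt.T@(np.array(target)-s['tool_pos'])/0.03,2))
E
python3 -c "
from go import *
need((.5655,.063,.24),-.164)"
python3 -m crank '[{"angular":[0,0,0.95],"delta_pos":[0,0,0],"gripper":1},{"angular":[0,0,0.95],"delta_pos":[0,0,0],"gripper":1},{"angular":[0,0,0.95],"delta_pos":[0,0,0],"gripper":1},{"angular":[0,0,0.95],"delta_pos":[0,0,0],"gripper":1},{"angular":[0,0,0.95],"delta_pos":[0,0,0],"gripper":1}]'
python3 -c "
from go import *
need((.5655,.063,.24),-.164)"
```

```text
pos [ 0.1557 -0.6053  0.2483] yaw 0.2518 zaxis [ 0.  0. -1.] F [0.2 0.2 0.4] grip 1.0 t 1.2
 delta units now-tool [ 18.78 -18.17   0.28]
 rotvec units [-0.   -0.    4.76]  delta units target-tool [  9.84 -24.21   0.28]
time: 1.82
tool_pos: [0.1557, -0.6053, 0.2483]
tool_rot: [0.0, 0.997, -0.083, -0.0]
contact_force: [0.3, 0.0, 0.1]
gripper_width: 0.998
pos [ 0.1557 -0.6053  0.2483] yaw -0.1654 zaxis [-0. -0. -1.] F [0.3 0.  0.1] grip 0.998 t 1.825
 delta units now-tool [  9.81 -24.22   0.28]
 rotvec units [ 0.    0.   -0.02]  delta units target-tool [  9.84 -24.21   0.28]
```

```bash
python3 -m crank '[{"angular":[0,0,0],"delta_pos":[0.4,-1,0],"gripper":1},{"angular":[0,0,0],"delta_pos":[0.4,-1,0],"gripper":1},{"angular":[0,0,0],"delta_pos":[0.4,-1,0],"gripper":1},{"angular":[0,0,0],"delta_pos":[0.4,-1,0],"gripper":1},{"angular":[0,0,0],"delta_pos":[0.4,-1,0],"gripper":1},{"angular":[0,0,0],"delta_pos":[0.4,-1,0],"gripper":1},{"angular":[0,0,0],"delta_pos":[0.4,-1,0],"gripper":1},{"angular":[0,0,0],"delta_pos":[0.4,-1,0],"gripper":1},{"angular":[0,0,0],"delta_pos":[0.4,-1,0],"gripper":1},{"angular":[0,0,0],"delta_pos":[0.4,-1,0],"gripper":1},{"angular":[0,0,0],"delta_pos":[0.4,-1,0],"gripper":1},{"angular":[0,0,0],"delta_pos":[0.4,-1,0],"gripper":1}]'
python3 -m crank '[{"angular":[0,0,0],"delta_pos":[0.4,-1,0],"gripper":1},{"angular":[0,0,0],"delta_pos":[0.4,-1,0],"gripper":1},{"angular":[0,0,0],"delta_pos":[0.4,-1,0],"gripper":1},{"angular":[0,0,0],"delta_pos":[0.4,-1,0],"gripper":1},{"angular":[0,0,0],"delta_pos":[0.4,-1,0],"gripper":1},{"angular":[0,0,0],"delta_pos":[0.4,-1,0],"gripper":1},{"angular":[0,0,0],"delta_pos":[0.4,-1,0],"gripper":1},{"angular":[0,0,0],"delta_pos":[0.4,-1,0],"gripper":1},{"angular":[0,0,0],"delta_pos":[0.4,-1,0],"gripper":1},{"angular":[0,0,0],"delta_pos":[0.4,-0.9,0],"gripper":1},{"angular":[0,0,0],"delta_pos":[0.2,-0.3,0],"gripper":1},{"angular":[0,0,0],"delta_pos":[0,0,0],"gripper":1}]'
python3 -c "
from go import *
need((.5655,.063,.139),-.164)
cv2.imwrite('pics/side1.png',grab_frame('side')[:,:,::-1])"
```

```text
time: 3.32
tool_pos: [0.3566, -0.2724, 0.2485]
tool_rot: [0.0, 0.997, -0.081, 0.0]
contact_force: [0.9, -0.3, 0.2]
gripper_width: 1.003
time: 4.82
tool_pos: [0.5301, 0.0081, 0.2482]
tool_rot: [0.0, 0.997, -0.081, -0.0]
contact_force: [-0.4, -0.5, -1.0]
gripper_width: 1.005
pos [0.5301 0.0081 0.2482] yaw -0.162 zaxis [-4.e-04 -4.e-04 -1.e+00] F [-0.4 -0.5 -1. ] grip 1.005 t 4.825
 delta units now-tool [ 0.87 -2.    3.64]
 rotvec units [0.   0.   0.02]  delta units target-tool [ 0.87 -2.    3.64]
```

View pics/side1.png

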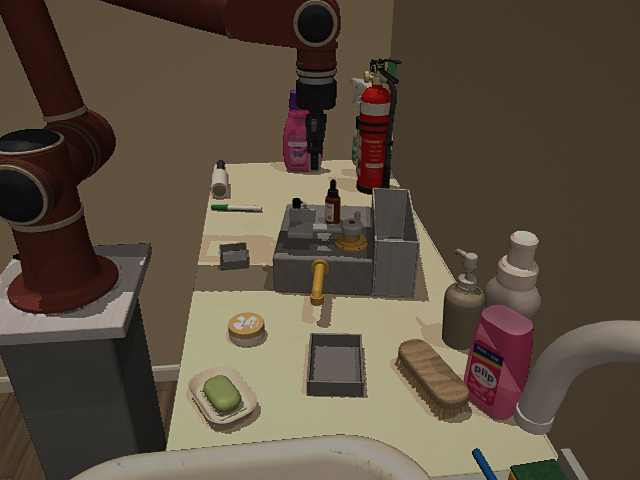

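The gripper hangs above the block, clear at about (315,150); the bottle is still at (333,205). I'll centre over it and check before descending.

```bash
python3 -m crank '[{"angular":[0,0,0],"delta_pos":[0.44,-1,0],"gripper":1},{"angular":[0,0,0],"delta_pos":[0.43,-1,0],"gripper":1},{"angular":[0,0,0],"delta_pos":[0,0,0],"gripper":1}]'
python3 -c "
from go import *
need((.5655,.063,.139),-.164)"
```

```text
time: 5.25
tool_pos: [0.5657, 0.0633, 0.2483]
tool_rot: [0.0, 0.997, -0.081, -0.0]
contact_force: [0.5, -0.4, -0.8]
gripper_width: 1.0
pos [0.5657 0.0633 0.2483] yaw -0.1619 zaxis [-3.e-04 -2.e-04 -1.e+00] F [ 0.5 -0.4 -0.8] grip 1.0 t 5.25
 delta units now-tool [-0.    0.01  3.64]
 rotvec units [0.   0.   0.02]  delta units target-tool [-0.01  0.01  3.64]
```

```bash
python3 -m crank '[{"angular":[0,0,0],"delta_pos":[0,0,0.7],"gripper":1},{"angular":[0,0,0],"delta_pos":[0,0,0.8],"gripper":1},{"angular":[0,0,0],"delta_pos":[0,0,0.8],"gripper":1},{"angular":[0,0,0],"delta_pos":[0,0,0.7],"gripper":1},{"angular":[0,0,0],"delta_pos":[0,0,0.4],"gripper":1},{"angular":[0,0,0],"delta_pos":[0,0,0.2],"gripper":1},{"angular":[0,0,0],"delta_pos":[0,0,0],"gripper":1}]'
python3 -c "
from go import *
need((.5655,.063,.139),-.164)
cv2.imwrite('pics/side2.png',grab_frame('side')[140:320,220:460,::-1].repeat(3,0).repeat(3,1))"
```

```text
time: 6.12
tool_pos: [0.5656, 0.0631, 0.1403]
tool_rot: [-0.0, 0.997, -0.081, 0.0]
contact_force: [0.4, -0.1, 0.5]
gripper_width: 0.998
pos [0.5656 0.0631 0.1403] yaw -0.1628 zaxis [ 1.e-04  0.e+00 -1.e+00] F [ 0.4 -0.1  0.5] grip 0.998 t 6.125
 delta units now-tool [-0.    0.    0.04]
 rotvec units [-0.   -0.    0.01]  delta units target-tool [-0.    0.    0.04]
```

View pics/side2.png

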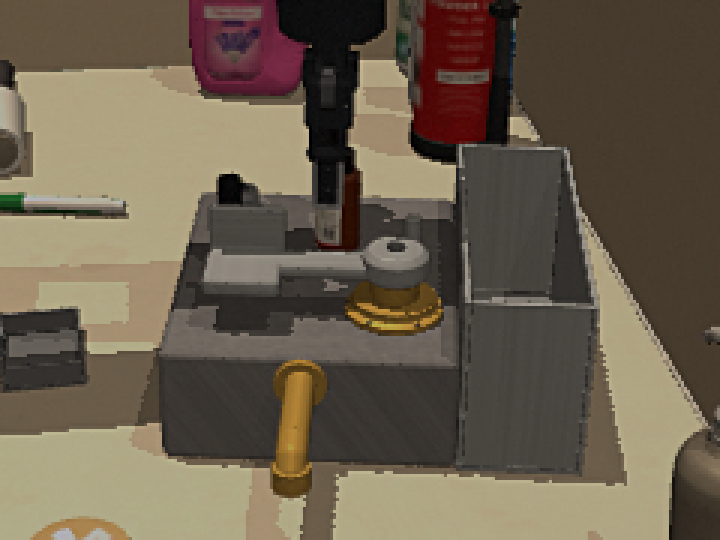

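The finger straddles the bottle, at (330,180) in the crop, and the bottle is centred between the jaws. The 8 mm offset is just the block's yaw. Closing.

```bash
python3 -m crank '[{"angular":[0,0,0],"delta_pos":[0,0,0],"gripper":0},{"angular":[0,0,0],"delta_pos":[0,0,0],"gripper":0},{"angular":[0,0,0],"delta_pos":[0,0,0],"gripper":0},{"angular":[0,0,0],"delta_pos":[0,0,0],"gripper":0},{"angular":[0,0,0],"delta_pos":[0,0,0],"gripper":0},{"angular":[0,0,0],"delta_pos":[0,0,0],"gripper":0}]'
python3 -m crank '[{"angular":[0,0,0],"delta_pos":[0,0,-0.3],"gripper":0},{"angular":[0,0,0],"delta_pos":[0,0,-0.5],"gripper":0},{"angular":[0,0,0],"delta_pos":[0,0,-0.5],"gripper":0},{"angular":[0,0,0],"delta_pos":[0,0,-0.3],"gripper":0},{"angular":[0,0,0],"delta_pos":[0,0,0],"gripper":0}]'
python3 -c "
from go import *
need((.5956,.2475,.19),-.164)
cv2.imwrite('pics/side3.png',grab_frame('side')[140:320,220:460,::-1].repeat(3,0).repeat(3,1))"
```

```text
time: 6.92
tool_pos: [0.5659, 0.063, 0.141]
tool_rot: [0.0, 0.997, -0.081, 0.0]
contact_force: [-1.4, -1.6, 3.8]
gripper_width: 0.357
time: 7.55
tool_pos: [0.5662, 0.0632, 0.1898]
tool_rot: [-0.0, 0.997, -0.081, 0.001]
contact_force: [0.1, 0.7, -0.2]
gripper_width: 0.352
pos [0.5662 0.0632 0.1898] yaw -0.1627 zaxis [ 0.0024  0.     -1.    ] F [ 0.1  0.7 -0.2] grip 0.352 t 7.55
 delta units now-tool [-0.03 -6.22 -0.01]
 rotvec units [-0.   -0.03  0.02]  delta units target-tool [-0.04 -6.22 -0.01]
```

View pics/side3.png

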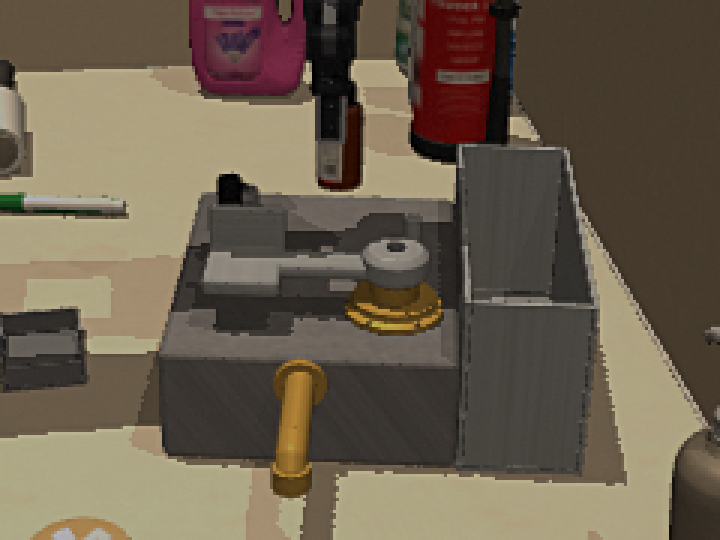

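Bottle lifted and upright (crop 340,145). Moving left over the free worktop, then down.

```bash
python3 -m crank '[{"angular":[0,0,0],"delta_pos":[0,-0.5,0],"gripper":0},{"angular":[0,0,0],"delta_pos":[0,-0.9,0],"gripper":0},{"angular":[0,0,0],"delta_pos":[0,-1,0],"gripper":0},{"angular":[0,0,0],"delta_pos":[0,-1,0],"gripper":0},{"angular":[0,0,0],"delta_pos":[0,-1,0],"gripper":0},{"angular":[0,0,0],"delta_pos":[0,-0.9,0],"gripper":0},{"angular":[0,0,0],"delta_pos":[0,-0.6,0],"gripper":0},{"angular":[0,0,0],"delta_pos":[0,-0.3,0],"gripper":0},{"angular":[0,0,0],"delta_pos":[0,0,0],"gripper":0}]'
python3 -m crank '[{"angular":[0,0,0],"delta_pos":[0,0,0.5],"gripper":0},{"angular":[0,0,0],"delta_pos":[0,0,0.8],"gripper":0},{"angular":[0,0,0],"delta_pos":[0,0,0.8],"gripper":0},{"angular":[0,0,0],"delta_pos":[0,0,0.8],"gripper":0},{"angular":[0,0,0],"delta_pos":[0,0,0.6],"gripper":0},{"angular":[0,0,0],"delta_pos":[0,0,0.4],"gripper":0},{"angular":[0,0,0],"delta_pos":[0,0,0.2],"gripper":0},{"angular":[0,0,0],"delta_pos":[0,0,0.1],"gripper":0},{"angular":[0,0,0],"delta_pos":[0,0,0],"gripper":0}]'
python3 -c "
from go import *
need((.5956,.2475,.0565),-.164)
cv2.imwrite('pics/side4.png',grab_frame('side')[:,:,::-1])
cv2.imwrite('pics/top4.png',grab_frame('top')[:,:,::-1])"
```

```text
time: 8.72
tool_pos: [0.5955, 0.2469, 0.188]
tool_rot: [0.0, 0.997, -0.081, -0.0]
contact_force: [0.2, -0.2, -1.0]
gripper_width: 0.355
time: 9.85
tool_pos: [0.596, 0.2469, 0.0628]
tool_rot: [-0.0, 0.997, -0.081, 0.0]
contact_force: [-0.5, 0.5, -1.6]
gripper_width: 0.355
pos [0.596  0.2469 0.0628] yaw -0.1626 zaxis [ 9.e-04  2.e-04 -1.e+00] F [-0.5  0.5 -1.6] grip 0.355 t 9.85
 delta units now-tool [-0.02 -0.02  0.21]
 rotvec units [-0.   -0.01  0.02]  delta units target-tool [-0.02 -0.02  0.21]
```

View pics/top4.png

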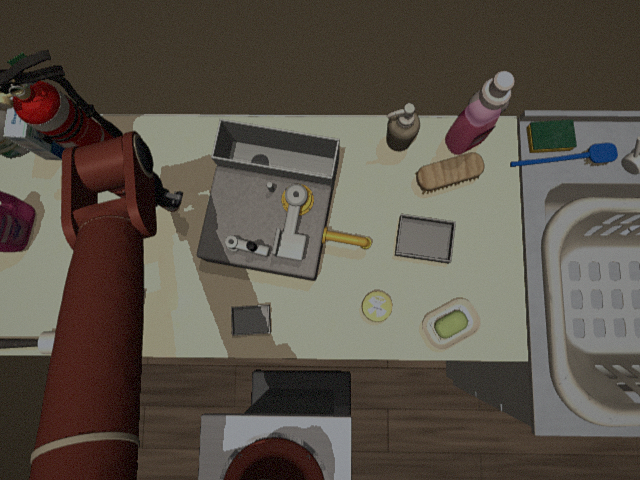

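The bottle is over free worktop beside the block (gripper about (165,195)). Lowering the last few mm, then releasing.

```bash
python3 -m crank '[{"angular":[0,0,0],"delta_pos":[0,0,0.12],"gripper":0},{"angular":[0,0,0],"delta_pos":[0,0,0.07],"gripper":0},{"angular":[0,0,0],"delta_pos":[0,0,0.04],"gripper":0},{"angular":[0,0,0],"delta_pos":[0,0,0],"gripper":0}]'
```

```text
time: 10.45
tool_pos: [0.5959, 0.2467, 0.056]
tool_rot: [0.0, 0.997, -0.081, 0.0]
contact_force: [-1.2, -0.9, 3.8]
gripper_width: 0.354
```

Contact felt (3.8 N up at z 0.056, as predicted). Releasing.

```bash
python3 -m crank '[{"angular":[0,0,0],"delta_pos":[0,0,0],"gripper":0.5},{"angular":[0,0,0],"delta_pos":[0,0,0],"gripper":0.8},{"angular":[0,0,0],"delta_pos":[0,0,0],"gripper":0.9},{"angular":[0,0,0],"delta_pos":[0,0,0],"gripper":0.9},{"angular":[0,0,0],"delta_pos":[0,0,0],"gripper":0.9}]'
python3 -m crank '[{"angular":[0,0,0],"delta_pos":[0,0,-0.4],"gripper":0.9},{"angular":[0,0,0],"delta_pos":[0,0,-0.8],"gripper":0.9},{"angular":[0,0,0],"delta_pos":[0,0,-1],"gripper":0.9},{"angular":[0,0,0],"delta_pos":[0,0,-1],"gripper":0.9},{"angular":[0,0,0],"delta_pos":[0,0,-1],"gripper":0.9},{"angular":[0,0,0],"delta_pos":[0,0,-0.8],"gripper":0.9},{"angular":[0,0,0],"delta_pos":[0,0,0],"gripper":0.9}]'
python3 - <<'E'
from go import *
need((.5956,.2475,.2),-.164)
cv2.imwrite('pics/side5.png',grab_frame('side')[:,:,::-1])
for q in landmark_of('side','stain_dropper')[:2]: print(q['conf'],onz('side',q['pixel'],0))
from fit import P,W
for th in np.arange(0,1.6,.3):
    pin=np.array([-85-45*np.sin(th),50-45*np.cos(th),0]); f=pin+np.array([22*np.cos(th),-22*np.sin(th),0])
    print(round(th,1),W(P,pin)[:2],'finger',W(P,f)[:2], f[:2])
E
```

```text
time: 11.08
tool_pos: [0.5956, 0.2467, 0.0553]
tool_rot: [-0.0, 0.997, -0.081, -0.0]
contact_force: [-0.7, 0.4, -0.1]
gripper_width: 0.903
time: 11.95
tool_pos: [0.5973, 0.2472, 0.2093]
tool_rot: [-0.001, 0.997, -0.081, 0.003]
contact_force: [-0.6, 0.6, 0.8]
gripper_width: 0.9
pos [0.5973 0.2472 0.2093] yaw -0.1627 zaxis [ 0.0063  0.0018 -1.    ] F [-0.6  0.6  0.8] grip 0.9 t 11.95
 delta units now-tool [-0.06 -0.    0.31]
 rotvec units [-0.03 -0.07  0.02]  delta units target-tool [-0.06 -0.    0.31]
0.56 [0.59614313 0.24557295 0.        ]
0.32 [0.57415504 0.02758511 0.        ]
0.0 [0.4958 0.0359] finger [0.5175 0.0323] [-63.   5.]
0.3 [0.483 0.04 ] finger [0.5027 0.0302] [-77.281    0.5084]
0.6 [0.472  0.0478] finger [0.4879 0.0326] [-92.2515   0.4378]
0.9 [0.4638 0.0584] finger [0.4745 0.0392] [-106.5743    4.7944]
1.2 [0.4591 0.071 ] finger [0.4636 0.0495] [-118.9699   13.189 ]
1.5 [0.4583 0.0845] finger [0.4563 0.0626] [-128.3311   24.8719]
```

View pics/side5.png

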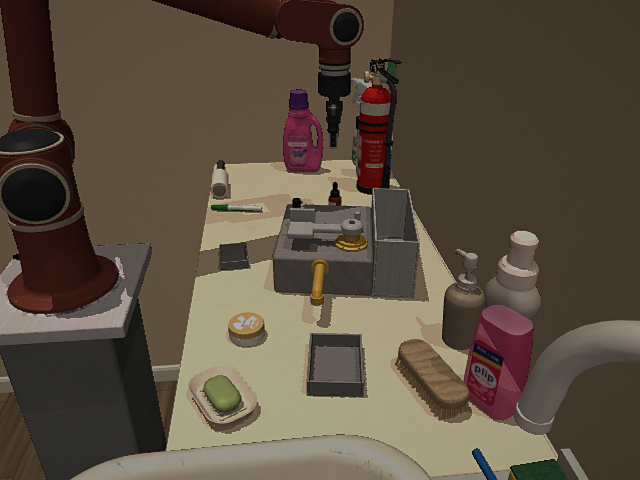

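Bottle stands upright on the worktop behind the block, seen at (335,195); measured origin (0.596, 0.246), as placed. Next the catch, with closed fingers.

```bash
python3 -c "
from go import *
need((.5224,.0315,.2),-.164)"
python3 -m crank '[{"angular":[0,0,0],"delta_pos":[-0.15,0.7,0],"gripper":0.4},{"angular":[0,0,0],"delta_pos":[-0.2,1,0],"gripper":0},{"angular":[0,0,0],"delta_pos":[-0.2,1,0],"gripper":0},{"angular":[0,0,0],"delta_pos":[-0.2,1,0],"gripper":0},{"angular":[0,0,0],"delta_pos":[-0.2,1,0],"gripper":0},{"angular":[0,0,0],"delta_pos":[-0.2,1,0],"gripper":0},{"angular":[0,0,0],"delta_pos":[-0.1,0.6,0],"gripper":0},{"angular":[0,0,0],"delta_pos":[0,0.3,0],"gripper":0},{"angular":[0,0,0],"delta_pos":[0,0,0],"gripper":0}]'
python3 -c "
from go import *
need((.5224,.0315,.145),-.164)"
```

```text
pos [0.5955 0.2467 0.2053] yaw -0.1627 zaxis [ 0.  0. -1.] F [ 0.2  0.6 -1. ] grip 0.899 t 12.05
 delta units now-tool [-1.24  7.47  0.18]
 rotvec units [-0.   -0.    0.01]  delta units target-tool [-1.23  7.47  0.18]
time: 13.18
tool_pos: [0.5265, 0.0571, 0.2052]
tool_rot: [-0.0, 0.997, -0.082, -0.0]
contact_force: [0.3, 0.0, -0.4]
gripper_width: -0.002
pos [0.5265 0.0571 0.2052] yaw -0.1635 zaxis [-2.e-04  3.e-04 -1.e+00] F [ 0.3  0.  -0.4] grip -0.002 t 13.175
 delta units now-tool [0.   0.87 2.01]
 rotvec units [-0.    0.    0.01]  delta units target-tool [0.   0.87 2.01]
```

```bash
python3 -m crank '[{"angular":[0,0,0],"delta_pos":[0,0.5,0],"gripper":0},{"angular":[0,0,0],"delta_pos":[0,0.37,0],"gripper":0},{"angular":[0,0,0],"delta_pos":[0,0,0.5],"gripper":0},{"angular":[0,0,0],"delta_pos":[0,0,0.7],"gripper":0},{"angular":[0,0,0],"delta_pos":[0,0,0.6],"gripper":0},{"angular":[0,0,0],"delta_pos":[0,0,0.2],"gripper":0},{"angular":[0,0,0],"delta_pos":[0,0,0],"gripper":0}]'
python3 -c "
from go import *
need((.5224,.0315,.145),-.164)
cv2.imwrite('pics/side6.png',grab_frame('side')[140:320,220:460,::-1].repeat(3,0).repeat(3,1))
cv2.imwrite('pics/top6.png',grab_frame('top')[110:290,150:390,::-1].repeat(3,0).repeat(3,1))"
```

```text
time: 14.05
tool_pos: [0.5221, 0.0318, 0.1448]
tool_rot: [-0.0, 0.997, -0.081, -0.001]
contact_force: [-0.6, 0.5, 0.8]
gripper_width: -0.001
pos [0.5221 0.0318 0.1448] yaw -0.1625 zaxis [-1.1e-03  1.0e-04 -1.0e+00] F [-0.6  0.5  0.8] grip -0.001 t 14.05
 delta units now-tool [ 0.01  0.01 -0.01]
 rotvec units [0.   0.01 0.02]  delta units target-tool [ 0.01  0.01 -0.01]
```

View pics/side6.png

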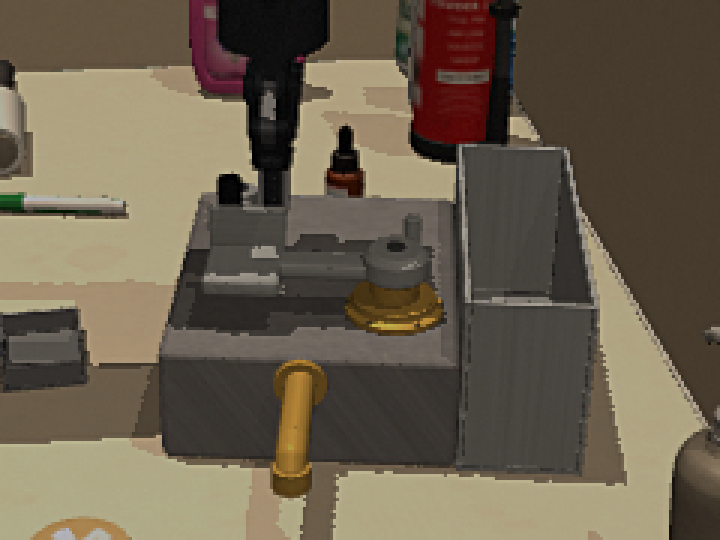

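View pics/top6.png

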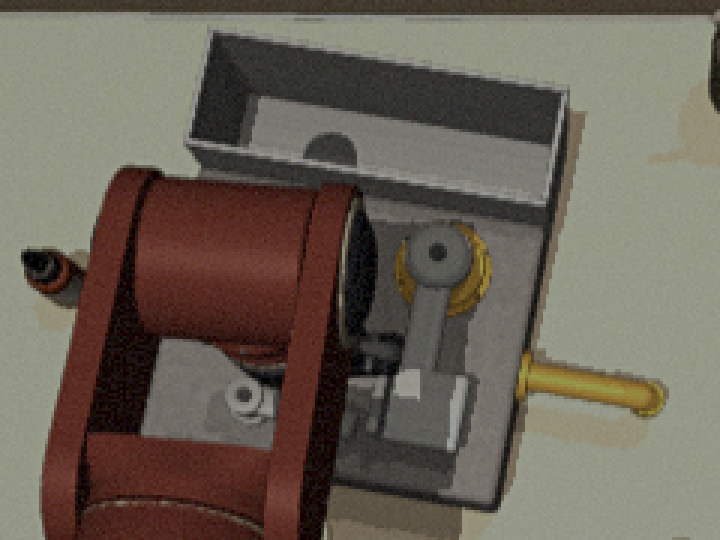

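Side crop: fingers at (270,185) stand just behind the black pin (230,190), and the bottle is upright at (345,175). Pushing the pin along its arc.

```bash
python3 -m crank '[{"angular":[0,0,0],"delta_pos":[-0.4,0,0],"gripper":0},{"angular":[0,0,0],"delta_pos":[-0.37,0.07,0],"gripper":0},{"angular":[0,0,0],"delta_pos":[-0.37,0.03,0],"gripper":0},{"angular":[0,0,0],"delta_pos":[-0.3,-0.07,0],"gripper":0},{"angular":[0,0,0],"delta_pos":[-0.27,-0.1,0],"gripper":0},{"angular":[0,0,0],"delta_pos":[-0.23,-0.17,0],"gripper":0},{"angular":[0,0,0],"delta_pos":[-0.2,-0.2,0],"gripper":0},{"angular":[0,0,0],"delta_pos":[-0.17,-0.2,0],"gripper":0},{"angular":[0,0,0],"delta_pos":[-0.13,-0.2,0],"gripper":0},{"angular":[0,0,0],"delta_pos":[-0.07,-0.17,0],"gripper":0},{"angular":[0,0,0],"delta_pos":[0,0,0],"gripper":0}]'
python3 -m crank '[{"angular":[0,0,0],"delta_pos":[0.1,0.3,0],"gripper":0},{"angular":[0,0,0],"delta_pos":[0,0,-0.5],"gripper":0},{"angular":[0,0,0],"delta_pos":[0,0,-1],"gripper":0},{"angular":[0,0,0],"delta_pos":[0.5,0.5,-0.5],"gripper":0},{"angular":[0,0,0],"delta_pos":[1,0.5,0],"gripper":0},{"angular":[0,0,0],"delta_pos":[1,0,0],"gripper":0},{"angular":[0,0,0],"delta_pos":[1,0,0],"gripper":0},{"angular":[0,0,0],"delta_pos":[0,0,0],"gripper":0}]'
python3 - <<'E'
from go import *
need((.5033,-.0282,.17),-.164)
a=grab_frame('side');cv2.imwrite('pics/side7.png',a[140:320,220:460,::-1].repeat(3,0).repeat(3,1))
a=grab_frame('top');cv2.imwrite('pics/top7.png',a[110:290,150:390,::-1].repeat(3,0).repeat(3,1))
for n in('top','side'):
  for k,z in(('catch_pin',.152),('paddle',.125)):
    for q in landmark_of(n,k)[:2]: print(n,k,q['conf'],q['pixel'],onz(n,q['pixel'],z))
E
```

```text
time: 15.52
tool_pos: [0.4526, 0.0744, 0.1452]
tool_rot: [-0.0, 0.997, -0.081, -0.0]
contact_force: [0.3, 0.2, -0.4]
gripper_width: -0.005
time: 16.52
tool_pos: [0.5547, 0.017, 0.2065]
tool_rot: [-0.0, 0.997, -0.082, 0.0]
contact_force: [0.5, -0.2, -0.0]
gripper_width: -0.001
pos [0.5547 0.017  0.2065] yaw -0.1639 zaxis [ 8.e-04  2.e-04 -1.e+00] F [ 0.5 -0.2 -0. ] grip -0.001 t 16.525
 delta units now-tool [-1.45  1.77  1.21]
 rotvec units [-0.   -0.01  0.  ]  delta units target-tool [-1.44  1.77  1.22]
top paddle 0.91 [287.6, 244.2] [ 0.49722515 -0.02912949  0.125     ]
side catch_pin 0.65 [275.9, 187.7] [0.45192451 0.09943513 0.152     ]
side paddle 0.6 [304.0, 222.7] [ 0.50365027 -0.02141479  0.125     ]
```

View pics/side7.png

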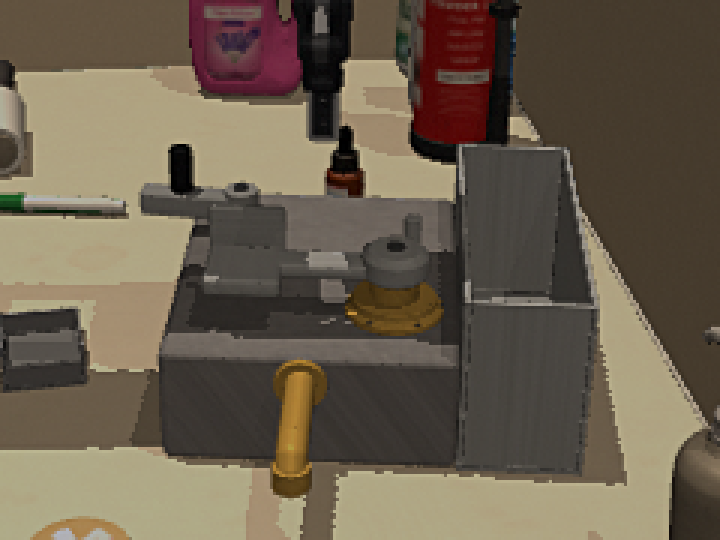

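View pics/top7.png

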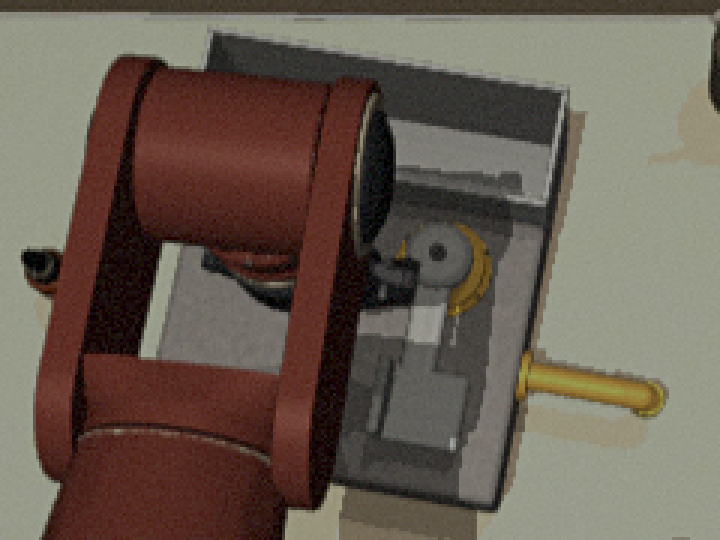

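```bash
python3 - <<'E'
from go import *
from fit import P,W
print(np.round(state()['joint_pos'],3))
for c in((385,372),(468,376),(462,450),(383,440),(427,410)):
    w=onz('top',(150+c[0]/3,110+c[1]/3),.125)
    d=w[:2]-P[:2]; cs,sn=np.cos(P[2]),np.sin(P[2]); print(w[:2],'block',(cs*d[0]+sn*d[1])*1e3,(-sn*d[0]+cs*d[1])*1e3)
w=onz('top',(150+437/3,110+250/3),.085+.055); d=w[:2]-P[:2];print('hub',w,(cs*d[0]+sn*d[1])*1e3,(-sn*d[0]+cs*d[1])*1e3)
for th in np.arange(0,1.46,.145):
    print(round(th,3),[np.round(W(P,(30-100*np.cos(th)+f*np.sin(th),-60+100*np.sin(th)+f*np.cos(th),125)),4)[:2] for f in(0,6)])
E
```

```text
[-0.102 -0.089  1.825  0.     1.406  1.631]
[ 0.5175 -0.0103] block -56.05278061007058 -36.9862047786971
[ 0.5153 -0.0652] block -49.24203730591836 -91.53438173334978
[ 0.4661 -0.0621] block -98.27155903700469 -96.56053842748364
[ 0.4722 -0.0101] block -100.73977795249169 -44.25952597617379
[ 0.4924 -0.0386] block -76.20176217902164 -69.04875048531771
hub [ 0.5968 -0.0441  0.14  ] 27.695303488207227 -57.44920719586192
0.0 [array([ 0.5   , -0.0307]), array([ 0.501 , -0.0248])]
0.145 [array([ 0.5034, -0.0166]), array([ 0.5052, -0.0109])]
0.29 [array([ 0.5088, -0.0032]), array([0.5114, 0.0022])]
0.435 [array([0.516 , 0.0094]), array([0.5194, 0.0143])]
0.58 [array([0.525 , 0.0207]), array([0.5291, 0.0251])]
0.725 [array([0.5356, 0.0306]), array([0.5403, 0.0344])]
0.87 [array([0.5475, 0.0389]), array([0.5526, 0.042 ])]
1.015 [array([0.5604, 0.0454]), array([0.566 , 0.0477])]
1.16 [array([0.5742, 0.05  ]), array([0.58  , 0.0515])]
1.305 [array([0.5885, 0.0525]), array([0.5944, 0.0531])]
1.45 [array([0.6029, 0.0529]), array([0.6089, 0.0527])]
```

```bash
python3 -m crank '[{"angular":[0,0,0],"delta_pos":[-0.75,0.88,0],"gripper":0},{"angular":[0,0,0],"delta_pos":[-0.78,0.88,0],"gripper":0},{"angular":[0,0,-1],"delta_pos":[0,0,0],"gripper":0},{"angular":[0,0,-1],"delta_pos":[0,0,0],"gripper":0},{"angular":[0,0,-1],"delta_pos":[0,0,0],"gripper":0},{"angular":[0,0,-1],"delta_pos":[0,0,0],"gripper":0},{"angular":[0,0,-1],"delta_pos":[0,0,0],"gripper":0},{"angular":[0,0,-1],"delta_pos":[0,0,0],"gripper":0},{"angular":[0,0,-1],"delta_pos":[0,0,0],"gripper":0},{"angular":[0,0,-1],"delta_pos":[0,0,0],"gripper":0},{"angular":[0,0,-1],"delta_pos":[0,0,0],"gripper":0},{"angular":[0,0,-1],"delta_pos":[0,0,0],"gripper":0}]'
python3 -m crank '[{"angular":[0,0,-1],"delta_pos":[0,0,0.2],"gripper":0},{"angular":[0,0,-1],"delta_pos":[0,0,0.2],"gripper":0},{"angular":[0,0,-1],"delta_pos":[0,0,0.2],"gripper":0},{"angular":[0,0,-1],"delta_pos":[0,0,0.2],"gripper":0},{"angular":[0,0,-1],"delta_pos":[0,0,0.2],"gripper":0},{"angular":[0,0,-1],"delta_pos":[0,0,0.2],"gripper":0},{"angular":[0,0,-1],"delta_pos":[0,0,0],"gripper":0},{"angular":[0,0,-1],"delta_pos":[0,0,0],"gripper":0},{"angular":[0,0,0],"delta_pos":[0,0,0],"gripper":0}]'
python3 - <<'E'
from go import *
need((.5003,-.0287,.150),-.164+np.pi/2)
a=grab_frame('side');cv2.imwrite('pics/side8.png',a[140:320,220:460,::-1].repeat(3,0).repeat(3,1))
E
```

```text
time: 18.32
tool_pos: [0.4989, -0.0267, 0.2056]
tool_rot: [0.0, 0.937, 0.349, 0.0]
contact_force: [0.7, -0.4, -0.2]
gripper_width: -0.004
time: 19.45
tool_pos: [0.499, -0.0267, 0.1696]
tool_rot: [0.0, 0.762, 0.647, 0.0]
contact_force: [-0.0, -0.0, -0.5]
gripper_width: 0.004
pos [ 0.499  -0.0267  0.1696] yaw 1.4073 zaxis [ 3.e-04 -0.e+00 -1.e+00] F [-0.  -0.  -0.5] grip 0.004 t 19.45
 delta units now-tool [-0.06  0.05  0.65]
 rotvec units [ 0.   -0.    0.01]  delta units target-tool [-0.06  0.05  0.65]
```

View pics/side8.png

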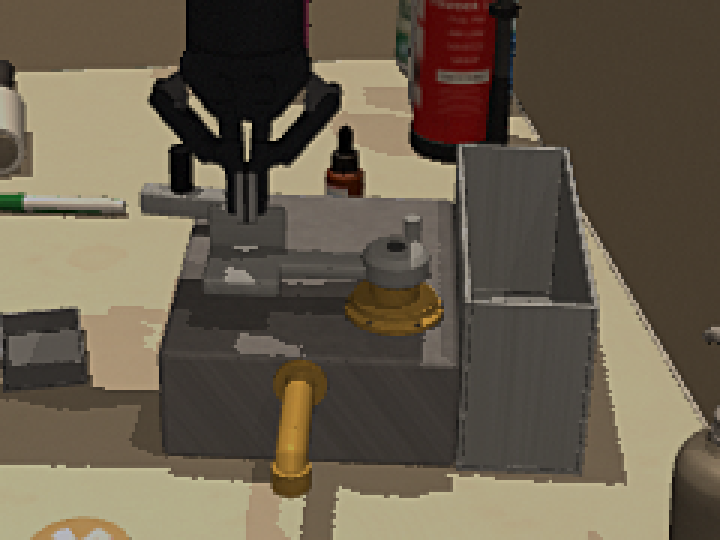

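The fingers hang in front of the wall, over the paddle, centred on it at crop (247,215). Descending gently to touch.

```bash
python3 -m crank '[{"angular":[0,0,0],"delta_pos":[-0.03,0,0.4],"gripper":0},{"angular":[0,0,0],"delta_pos":[0,0,0.3],"gripper":0},{"angular":[0,0,0],"delta_pos":[0,0,0.1],"gripper":0},{"angular":[0,0,0],"delta_pos":[0,0,0],"gripper":0}]'
python3 -m crank '[{"angular":[0,0,0],"delta_pos":[0,0,0.07],"gripper":0},{"angular":[0,0,0],"delta_pos":[0,0,0.07],"gripper":0},{"angular":[0,0,0],"delta_pos":[0,0,0],"gripper":0}]'
python3 -m crank '[{"angular":[0,0,0],"delta_pos":[0,0,0.07],"gripper":0},{"angular":[0,0,0],"delta_pos":[0,0,0.07],"gripper":0},{"angular":[0,0,0],"delta_pos":[0,0,0],"gripper":0}]'
```

```text
time: 20.0
tool_pos: [0.4989, -0.0277, 0.1448]
tool_rot: [-0.0, 0.762, 0.647, -0.0]
contact_force: [0.7, 0.2, -0.3]
gripper_width: 0.001
time: 20.38
tool_pos: [0.4995, -0.0278, 0.1417]
tool_rot: [0.0, 0.762, 0.647, 0.0]
contact_force: [-0.8, 0.8, 1.6]
gripper_width: -0.001
time: 20.75
tool_pos: [0.4994, -0.0278, 0.1378]
tool_rot: [0.0, 0.762, 0.647, 0.0]
contact_force: [-3.7, 0.6, 5.0]
gripper_width: 0.001
```

```bash
python3 -m crank '[{"angular":[0,0,0],"delta_pos":[0,0,0.07],"gripper":0},{"angular":[0,0,0],"delta_pos":[0,0,0.07],"gripper":0},{"angular":[0,0,0],"delta_pos":[0,0,0],"gripper":0}]'
python3 -m crank '[{"angular":[0,0,0],"delta_pos":[0,0,0.06],"gripper":0},{"angular":[0,0,0],"delta_pos":[0,0,0],"gripper":0}]'
```

```text
time: 21.12
tool_pos: [0.4994, -0.0278, 0.134]
tool_rot: [0.0, 0.762, 0.647, 0.0]
contact_force: [-3.5, 0.9, 7.1]
gripper_width: 0.004
time: 21.38
tool_pos: [0.4993, -0.0278, 0.1326]
tool_rot: [-0.0, 0.762, 0.647, -0.0]
contact_force: [-5.9, 0.3, 9.2]
gripper_width: -0.004
```

```bash
python3 -m crank '[{"angular":[0,0,0],"delta_pos":[0,0,0.06],"gripper":0},{"angular":[0,0,0],"delta_pos":[0,0,0.04],"gripper":0},{"angular":[0,0,0],"delta_pos":[0,0,0],"gripper":0}]'
python3 - <<'E'
from go import *
need((.5003,-.0287,.150),-.164+np.pi/2)
a=grab_frame('side');cv2.imwrite('pics/side9.png',a[140:320,220:460,::-1].repeat(3,0).repeat(3,1))
E
```

```text
time: 21.75
tool_pos: [0.4993, -0.0278, 0.1303]
tool_rot: [-0.0, 0.762, 0.647, -0.0]
contact_force: [-8.0, 0.6, 13.1]
gripper_width: -0.002
pos [ 0.4993 -0.0278  0.1303] yaw 1.4083 zaxis [-8.e-04 -1.e-04 -1.e+00] F [-8.   0.6 13.1] grip -0.002 t 21.75
 delta units now-tool [-0.02  0.04 -0.66]
 rotvec units [-0.01  0.    0.02]  delta units target-tool [-0.02  0.04 -0.66]
```

View pics/side9.png

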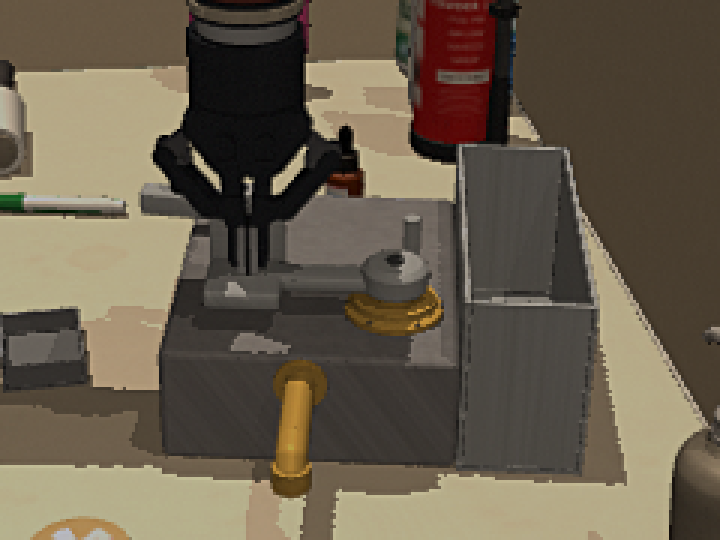

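Pressed: 13 N, about 8.5 mm. The paddle is visibly lower at crop (243,290). Begin the arc.

```bash
python3 -m crank '[{"angular":[0,0,0.5],"delta_pos":[0.15,0.003,0.03],"gripper":0},{"angular":[0,0,1],"delta_pos":[0.294,0.013,0],"gripper":0},{"angular":[0,0,1],"delta_pos":[0.294,0.013,0],"gripper":0},{"angular":[0,0,1],"delta_pos":[0.294,0.013,0],"gripper":0},{"angular":[0,0,0],"delta_pos":[0,0,0],"gripper":0}]'
cat > chk.py <<'E'
from go import *
from fit import P,W
import sys
ax=W(P,(30,-60,85))
s=state(); d=s['tool_pos']-ax; q=s['tool_rot']
a=np.arctan2(d[1],d[0]); print('r',np.hypot(*d[:2]),'ang',(P[2]+np.pi-a)%(2*np.pi),'z',s['tool_pos'][2],'F',np.round(s['contact_force'],1),'t',s['time'],'j6',s['joint_pos'][5], 'tang F',np.round(s['contact_force'][:2]@np.array([d[1],-d[0]])/np.hypot(*d[:2]),1),'radF',np.round(s['contact_force'][:2]@d[:2]/np.hypot(*d[:2]),1))
a=grab_frame('side');cv2.imwrite(sys.argv[1],a[140:320,220:460,::-1].repeat(3,0).repeat(3,1))
E
python3 chk.py pics/s10.png
```

```text
time: 22.42
tool_pos: [0.5096, 0.0028, 0.1298]
tool_rot: [-0.001, 0.852, 0.524, 0.001]
contact_force: [-6.0, 3.9, 13.5]
gripper_width: 0.001
r 0.10203845563801207 ang 0.3461082953838437 z 0.12976455704593748 F [-6.   3.9 13.5] t 22.425 j6 0.32556313860088154 tang F 0.5 radF 7.1
```

View pics/s10.png

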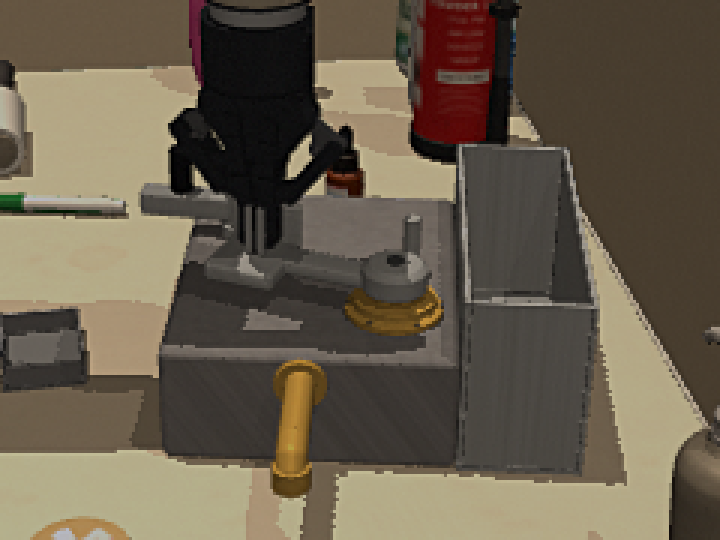

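```bash
python3 -m crank '[{"angular":[0,0,1],"delta_pos":[0.294,0.02,0],"gripper":0},{"angular":[0,0,1],"delta_pos":[0.294,0.02,0],"gripper":0},{"angular":[0,0,1],"delta_pos":[0.294,0.02,0],"gripper":0},{"angular":[0,0,1],"delta_pos":[0.294,0.02,0],"gripper":0},{"angular":[0,0,1],"delta_pos":[0.294,0.02,0],"gripper":0},{"angular":[0,0,0],"delta_pos":[0,0,0],"gripper":0}]'
python3 chk.py pics/s11.png
```

```text
time: 23.22
tool_pos: [0.5392, 0.0365, 0.1301]
tool_rot: [-0.001, 0.945, 0.327, 0.002]
contact_force: [-2.4, 4.4, 11.4]
gripper_width: 0.001
r 0.10251319448392211 ang 0.7884764236537274 z 0.13005528827516935 F [-2.4  4.4 11.4] t 23.225 j6 0.8315934169636938 tang F 0.6 radF 4.9
```

View pics/s11.png

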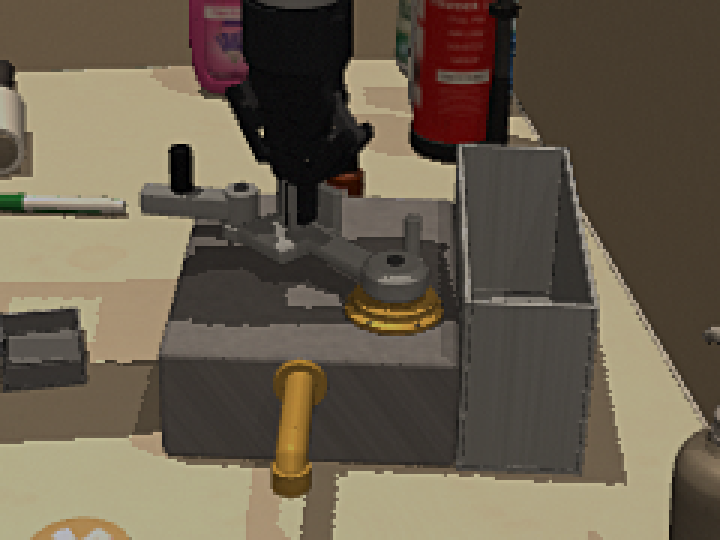

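```bash
python3 -m crank '[{"angular":[0,0,1],"delta_pos":[0.294,0.02,0.015],"gripper":0},{"angular":[0,0,1],"delta_pos":[0.294,0.02,0.015],"gripper":0},{"angular":[0,0,1],"delta_pos":[0.294,0.02,0.015],"gripper":0},{"angular":[0,0,1],"delta_pos":[0.294,0.02,0],"gripper":0},{"angular":[0,0,1],"delta_pos":[0.294,0.02,0],"gripper":0},{"angular":[0,0,0],"delta_pos":[0,0,0],"gripper":0}]'
python3 chk.py pics/s12.png
```

```text
time: 24.02
tool_pos: [0.5808, 0.054, 0.1299]
tool_rot: [-0.001, 0.993, 0.115, 0.004]
contact_force: [0.6, 4.5, 11.9]
gripper_width: -0.004
r 0.10259589889858003 ang 1.2319988012006238 z 0.1298993846765603 F [ 0.6  4.5 11.9] t 24.025 j6 1.3044248897866428 tang F 1.4 radF 4.4
```

View pics/s12.png

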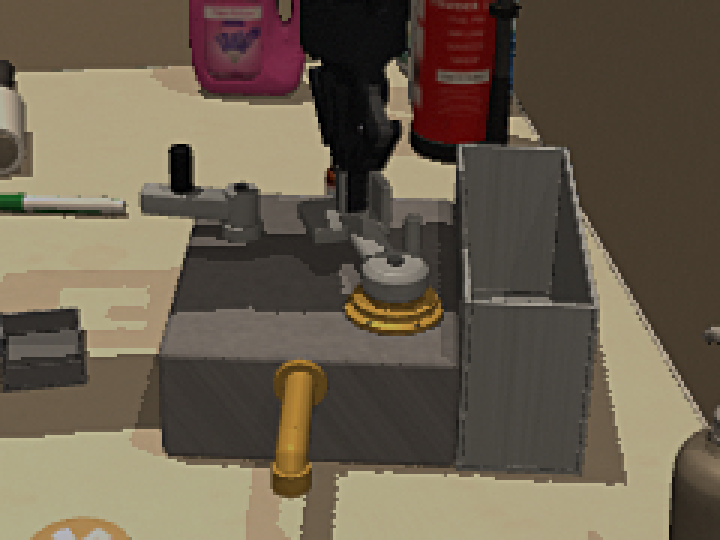

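```bash
python3 -m crank '[{"angular":[0,0,1],"delta_pos":[0.294,0.02,0.02],"gripper":0},{"angular":[0,0,1],"delta_pos":[0.294,0.02,0.02],"gripper":0},{"angular":[0,0,0.5],"delta_pos":[0.15,0.01,0.02],"gripper":0},{"angular":[0,0,0],"delta_pos":[0,0,0],"gripper":0}]'
python3 chk.py pics/s13.png
python3 -m crank '[{"angular":[0,0,0.5],"delta_pos":[0.15,0.01,0],"gripper":0},{"angular":[0,0,0],"delta_pos":[0,0,0],"gripper":0}]'
python3 chk.py pics/s14.png
```

```text
time: 24.58
tool_pos: [0.6023, 0.0556, 0.1288]
tool_rot: [-0.001, 1.0, 0.006, 0.003]
contact_force: [-3.7, 2.5, 15.3]
gripper_width: -0.001
r 0.10266892474855983 ang 1.4423482331827404 z 0.12876579092416449 F [-3.7  2.5 15.3] t 24.575 j6 1.527127766557329 tang F -3.8 radF 2.3
time: 24.88
tool_pos: [0.6054, 0.0555, 0.1284]
tool_rot: [-0.001, 1.0, -0.016, 0.001]
contact_force: [-7.3, 3.0, 17.9]
gripper_width: -0.001
r 0.10273091015858155 ang 1.4724770023446845 z 0.12840271918969448 F [-7.3  3.  17.9] t 24.875 j6 1.5705012052550238 tang F -7.5 radF 2.5
```

View pics/s14.png

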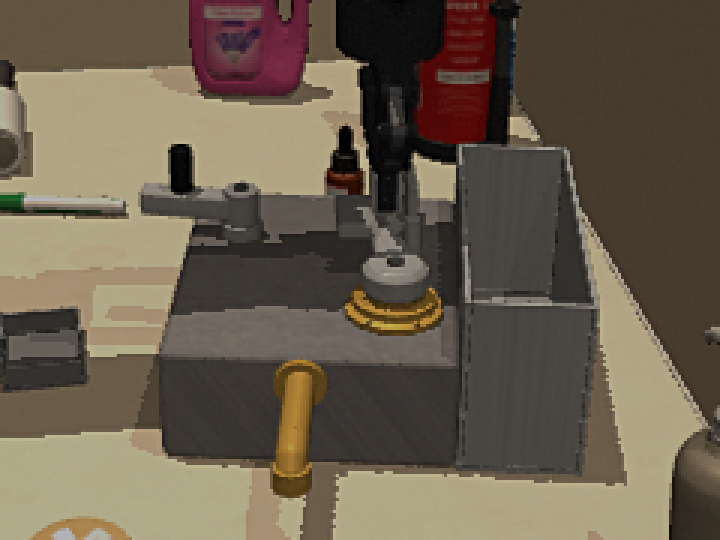

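```bash
python3 -m crank '[{"angular":[0,0,0],"delta_pos":[0.15,0.0,0],"gripper":0},{"angular":[0,0,0],"delta_pos":[0.1,0,0],"gripper":0},{"angular":[0,0,0],"delta_pos":[0,0,0],"gripper":0}]'
python3 chk.py pics/s15.png
```

```text
time: 25.3
tool_pos: [0.6103, 0.0553, 0.1277]
tool_rot: [-0.001, 1.0, -0.016, -0.002]
contact_force: [-15.6, 2.1, 22.7]
gripper_width: -0.004
r 0.10296477990598356 ang 1.5203258483295328 z 0.12771879544722878 F [-15.6   2.1  22.7] t 25.3 j6 1.5703858941515891 tang F -15.7 radF 0.3
```

View pics/s15.png

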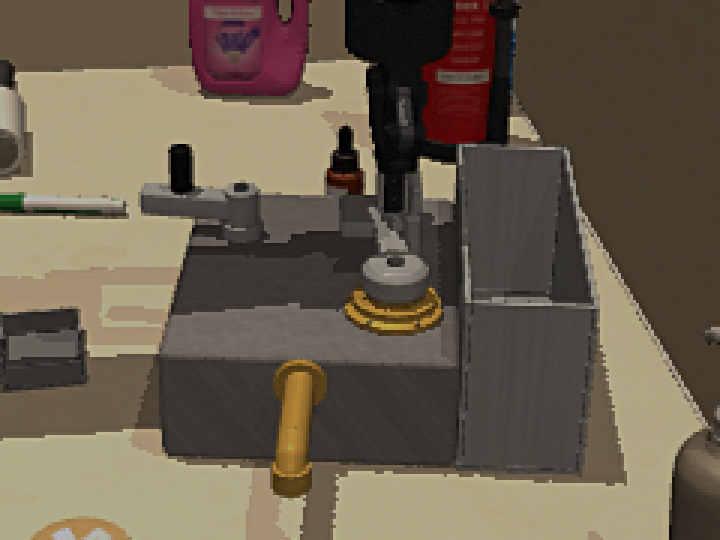

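The handle hasn't moved between the last two pictures (paddle edge at crop 342) while the sideways force doubled, so it is on its stop. I'll unload sideways and downward force together.

```bash
python3 -m crank '[{"angular":[0,0,0],"delta_pos":[-0.04,0,-0.04],"gripper":0},{"angular":[0,0,0],"delta_pos":[-0.04,0,-0.04],"gripper":0},{"angular":[0,0,0],"delta_pos":[0,0,0],"gripper":0}]'
python3 chk.py pics/s16.png
```

```text
time: 25.72
tool_pos: [0.6083, 0.0551, 0.1289]
tool_rot: [-0.0, 1.0, -0.016, -0.001]
contact_force: [-9.5, 1.3, 14.2]
gripper_width: -0.001
r 0.10256696153332377 ang 1.501168766669555 z 0.12891284155358723 F [-9.5  1.3 14.2] t 25.725 j6 1.570224984818257 tang F -9.5 radF 0.4
```

```bash
python3 -m crank '[{"angular":[0,0,0],"delta_pos":[-0.05,0,-0.05],"gripper":0},{"angular":[0,0,0],"delta_pos":[-0.04,0,-0.05],"gripper":0},{"angular":[0,0,0],"delta_pos":[0,0,0],"gripper":0}]'
python3 chk.py pics/s17.png
```

```text
time: 26.15
tool_pos: [0.6063, 0.0549, 0.1302]
tool_rot: [-0.0, 1.0, -0.016, 0.0]
contact_force: [-3.3, 0.8, 7.5]
gripper_width: -0.001
r 0.10215063679480524 ang 1.482357802361068 z 0.13019190106774703 F [-3.3  0.8  7.5] t 26.15 j6 1.5701750340344311 tang F -3.4 radF 0.6
```

```bash
python3 -m crank '[{"angular":[0,0,0],"delta_pos":[-0.03,0,-0.06],"gripper":0},{"angular":[0,0,0],"delta_pos":[-0.01,0,-0.05],"gripper":0},{"angular":[0,0,0],"delta_pos":[0,0,-0.05],"gripper":0},{"angular":[0,0,0],"delta_pos":[0,0,-0.1],"gripper":0},{"angular":[0,0,0],"delta_pos":[0,0,0],"gripper":0}]'
python3 chk.py pics/s18.png
python3 -m crank '[{"angular":[0,0,0],"delta_pos":[0,0,-0.3],"gripper":0},{"angular":[0,0,0],"delta_pos":[0,0,-0.8],"gripper":0},{"angular":[0,0,0],"delta_pos":[0,0,-1],"gripper":0},{"angular":[0,0,0],"delta_pos":[0,0,-0.8],"gripper":0},{"angular":[0,0,0],"delta_pos":[0,0,0],"gripper":0}]'
python3 chk.py pics/s19.png
```

```text
time: 26.82
tool_pos: [0.6054, 0.0546, 0.1375]
tool_rot: [0.0, 1.0, -0.016, 0.0]
contact_force: [0.0, -0.1, -0.4]
gripper_width: 0.002
r 0.10178585634246284 ang 1.4733314119131813 z 0.13747228318738178 F [ 0.  -0.1 -0.4] t 26.825 j6 1.5701923207772064 tang F 0.1 radF -0.1
time: 27.5
tool_pos: [0.6067, 0.0545, 0.2276]
tool_rot: [0.0, 1.0, -0.016, 0.003]
contact_force: [0.3, 0.2, 0.2]
gripper_width: 0.004
r 0.10184543630489966 ang 1.4858996910061946 z 0.2275586659881098 F [0.3 0.2 0.2] t 27.5 j6 1.5701726110537737 tang F 0.3 radF 0.2
```

View pics/s19.png

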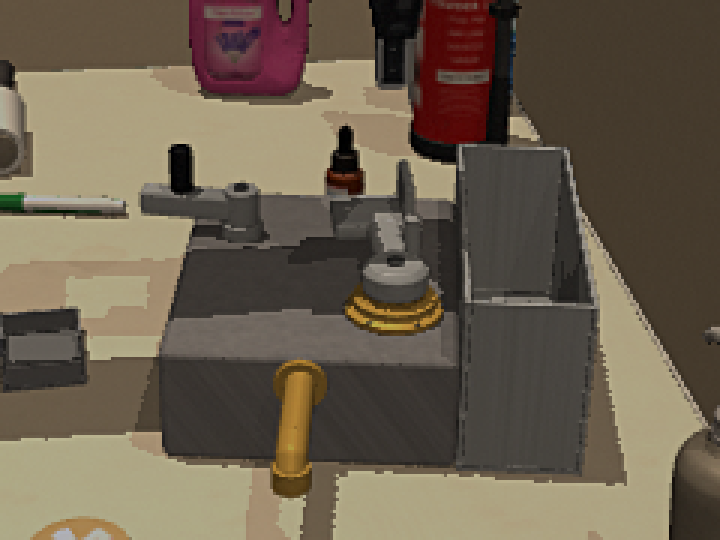

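The handle stays near shut after release, though the paddle edge is at crop 330 rather than 342, so it may have sprung back slightly. I'll clear the arm and measure it.

```bash
python3 -m crank '[{"angular":[0,0,0],"delta_pos":[-0.15,0.6,0],"gripper":0.2},{"angular":[0,0,0],"delta_pos":[-0.2,1,0],"gripper":0.4},{"angular":[0,0,0],"delta_pos":[-0.2,1,0],"gripper":0.5},{"angular":[0,0,0],"delta_pos":[-0.2,1,0],"gripper":0.5},{"angular":[0,0,0],"delta_pos":[-0.2,1,0],"gripper":0.5},{"angular":[0,0,0],"delta_pos":[-0.2,1,0],"gripper":0.5},{"angular":[0,0,0],"delta_pos":[-0.2,1,0],"gripper":0.5},{"angular":[0,0,0],"delta_pos":[-0.2,1,0],"gripper":0.5},{"angular":[0,0,0],"delta_pos":[-0.2,1,0],"gripper":0.5},{"angular":[0,0,0],"delta_pos":[-0.2,1,0],"gripper":0.5},{"angular":[0,0,0],"delta_pos":[-0.2,1,0],"gripper":0.5},{"angular":[0,0,0],"delta_pos":[-0.1,0.5,0],"gripper":0.5}]'
python3 - <<'E'
from go import *
need((.54,-.42,.2),1.57)
a=grab_frame('side');cv2.imwrite('pics/side20.png',a[140:320,220:460,::-1].repeat(3,0).repeat(3,1))
a=grab_frame('top');cv2.imwrite('pics/top20.png',a[110:290,150:390,::-1].repeat(3,0).repeat(3,1))
E
```

```text
time: 29.05
tool_pos: [0.5254, -0.2776, 0.2225]
tool_rot: [-0.001, 1.0, -0.017, -0.001]
contact_force: [-0.3, -0.1, 0.9]
gripper_width: 0.502
pos [ 0.5254 -0.2776  0.2225] yaw -0.0339 zaxis [-0.0024  0.0014 -1.    ] F [-0.3 -0.1  0.9] grip 0.502 t 29.05
 delta units now-tool [0.65 4.73 0.74]
 rotvec units [-3.000e-02  1.000e-02 -1.838e+01]  delta units target-tool [-4.75  0.49  0.75]
```

View pics/side20.png

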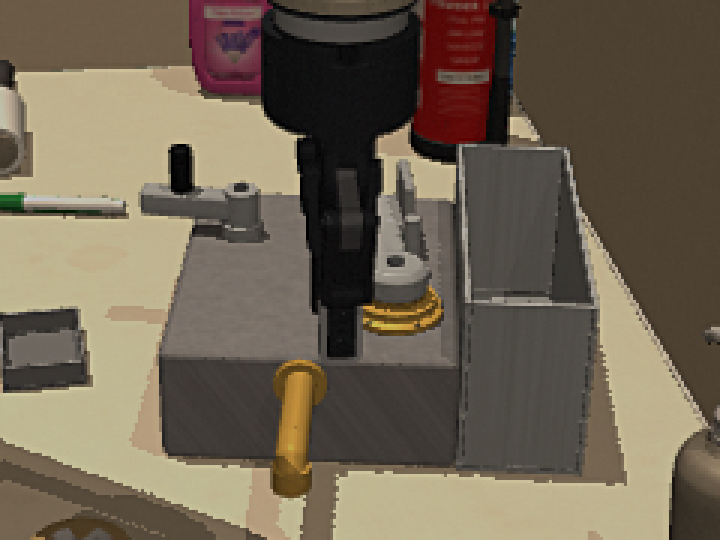

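View pics/top20.png

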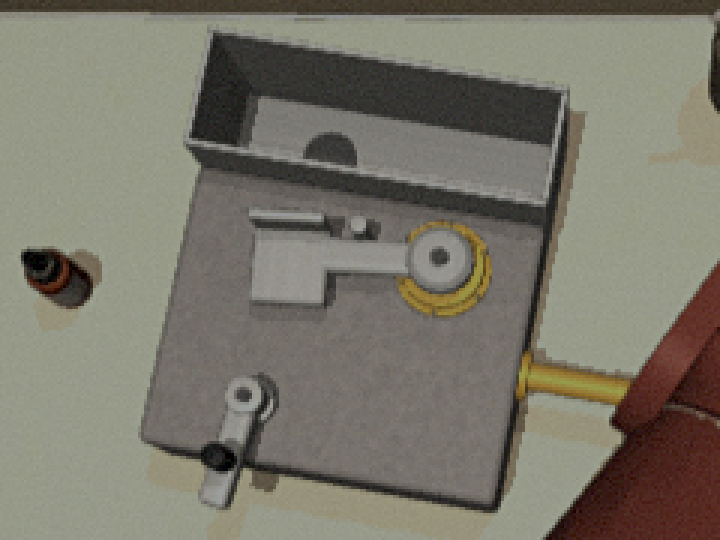

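Top view: the handle arm (edges 237–272) lies against the stop post at crop (360,228), and the wall's slope gives about 1.43 rad, so it is shut and holding. The catch points to the front and the bottle is upright. Now the tray: rotate the tool and measure.

```bash
python3 -m crank '[{"angular":[0,0,-1],"delta_pos":[0.15,1,0],"gripper":0.5},{"angular":[0,0,-1],"delta_pos":[0,1,0],"gripper":0.5},{"angular":[0,0,-1],"delta_pos":[-0.1,1,0],"gripper":0.5},{"angular":[0,0,-1],"delta_pos":[-0.2,1,0],"gripper":0.5},{"angular":[0,0,-1],"delta_pos":[0,0,0],"gripper":0.5},{"angular":[0,0,-1],"delta_pos":[0,0,0],"gripper":0.5},{"angular":[0,0,-1],"delta_pos":[0,0,0],"gripper":0.5},{"angular":[0,0,-1],"delta_pos":[0,0,0],"gripper":0.5},{"angular":[0,0,-1],"delta_pos":[0,0,0],"gripper":0.5},{"angular":[0,0,-1],"delta_pos":[0,0,0],"gripper":0.5},{"angular":[0,0,-1],"delta_pos":[0,0,0],"gripper":0.5},{"angular":[0,0,-1],"delta_pos":[0,0,0],"gripper":0.5}]'
python3 -m crank '[{"angular":[0,0,-1],"delta_pos":[0,0,0],"gripper":0.5},{"angular":[0,0,-1],"delta_pos":[0,0,0],"gripper":0.5},{"angular":[0,0,-1],"delta_pos":[0,0,0],"gripper":0.5},{"angular":[0,0,-1],"delta_pos":[0,0,0],"gripper":0.5},{"angular":[0,0,-1],"delta_pos":[0,0,0],"gripper":0.5},{"angular":[0,0,0],"delta_pos":[0,0,0],"gripper":0.5}]'
python3 - <<'E'
from go import *
need((.54,-.42,.2),1.57)
# tray from first top picture: dark-grey region
a=cv2.imread('pics/top0.png'); c=a[200:275,380:470]; cv2.imwrite('pics/ztray.png',cv2.resize(c,None,fx=7,fy=7,interpolation=cv2.INTER_CUBIC))
a=grab_frame('top');cv2.imwrite('pics/top21.png',a[:,:,::-1])
a=grab_frame('side');cv2.imwrite('pics/side21.png',a[:,:,::-1])
E
```

```text
time: 30.65
tool_pos: [0.5349, -0.3956, 0.2236]
tool_rot: [-0.001, 0.873, 0.488, 0.0]
contact_force: [-0.4, 0.8, 0.6]
gripper_width: 0.501
time: 31.4
tool_pos: [0.5348, -0.3958, 0.2237]
tool_rot: [-0.001, 0.748, 0.664, 0.0]
contact_force: [-0.7, -1.2, 0.8]
gripper_width: 0.494
pos [ 0.5348 -0.3958  0.2237] yaw 1.4518 zaxis [-5.e-04  9.e-04 -1.e+00] F [-0.7 -1.2  0.8] grip 0.494 t 31.4
 delta units now-tool [-0.78  0.27  0.79]
 rotvec units [-0.01 -0.01 -1.35]  delta units target-tool [-0.81  0.17  0.79]
```

View pics/ztray.png

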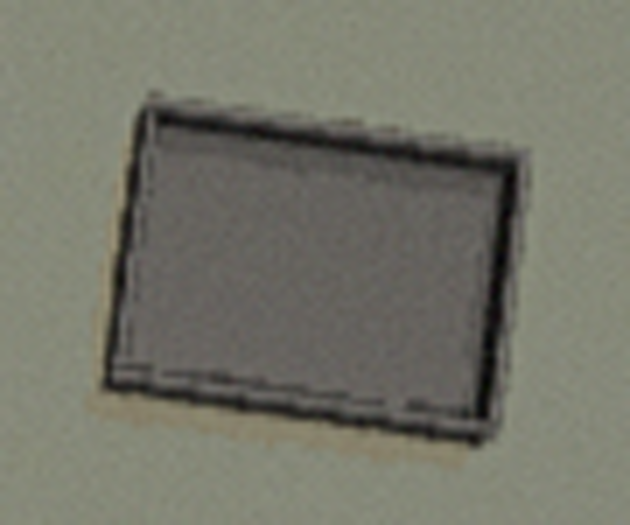

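View pics/side21.png

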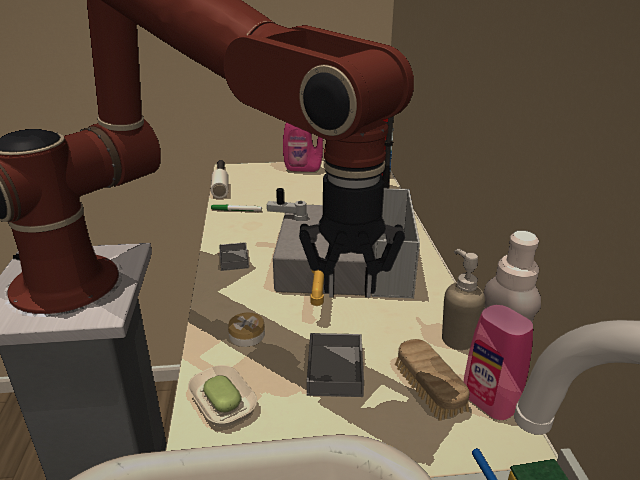

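View pics/top21.png

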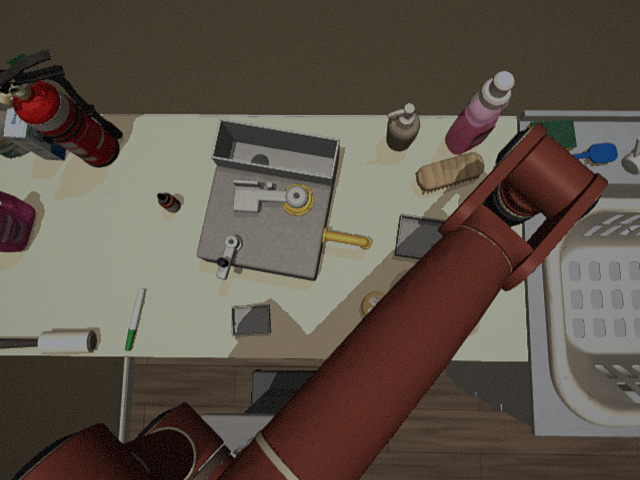

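```bash
python3 - <<'E'
from go import *
np.set_printoptions(precision=4,suppress=True)
C=[onz('top',(380+u/7,200+v/7),.03)[:2] for u,v in((150,105),(522,157),(492,433),(107,383))]
C=np.array(C);print(C, C.mean(0)); e=C[1]-C[0]; f=C[2]-C[3]; print(np.linalg.norm(e),np.linalg.norm(f),np.linalg.norm(C[3]-C[0]),np.linalg.norm(C[1]-C[2]))
for v in(-e,-f): print('len dir yaw',np.arctan2(v[1],v[0]))
S=np.array([.5145,-.191]); print('push dir',np.arctan2(*(S-C.mean(0))[::-1]),np.linalg.norm(S-C.mean(0)))
E
```

```text
[[ 0.5781 -0.2663]
 [ 0.5626 -0.381 ]
 [ 0.4766 -0.3696]
 [ 0.4909 -0.2522]] [ 0.5271 -0.3173]
0.11573555059860602 0.11824151991214037 0.0882968645482225 0.08676745183606721
len dir yaw 1.4372304148669206
len dir yaw 1.4499064338273178
push dir 1.6699106624244282 0.1268804862878989
```

```bash
python3 - <<'E'
from go import *
need((.518,-.3178,.030),1.445)
E
python3 -m crank '[{"angular":[0,0,0],"delta_pos":[0.65,-0.2,0.7],"gripper":0},{"angular":[0,0,0],"delta_pos":[0.65,-0.2,1],"gripper":0},{"angular":[0,0,0],"delta_pos":[0.65,-0.2,1],"gripper":0},{"angular":[0,0,0],"delta_pos":[0.55,-0.2,1],"gripper":0},{"angular":[0,0,0],"delta_pos":[0,0,1],"gripper":0},{"angular":[0,0,0],"delta_pos":[0,0,0.5],"gripper":0},{"angular":[0,0,0],"delta_pos":[0,0,0],"gripper":0}]'
python3 - <<'E'
from go import *
need((.518,-.3178,.030),1.445)
a=grab_frame('side');cv2.imwrite('pics/side22.png',a[250:430,240:480,::-1].repeat(3,0).repeat(3,1))
E
```

```text
pos [ 0.5347 -0.3962  0.2239] yaw 1.4512 zaxis [-3.e-04  5.e-04 -1.e+00] F [-0.9 -0.6  0.6] grip 0.5 t 31.5
 delta units now-tool [ 2.52 -0.86  6.46]
 rotvec units [-0.   -0.01  0.07]  delta units target-tool [ 2.52 -0.88  6.46]
time: 32.38
tool_pos: [0.5191, -0.3191, 0.0671]
tool_rot: [-0.001, 0.748, 0.664, -0.0]
contact_force: [-0.4, -0.5, 0.7]
gripper_width: 0.005
pos [ 0.5191 -0.3191  0.0671] yaw 1.4513 zaxis [-0.0018  0.0015 -1.    ] F [-0.4 -0.5  0.7] grip 0.005 t 32.375
 delta units now-tool [ 0.04 -0.04  1.24]
 rotvec units [-0.02 -0.01  0.07]  delta units target-tool [ 0.04 -0.04  1.24]
```

View pics/side22.png

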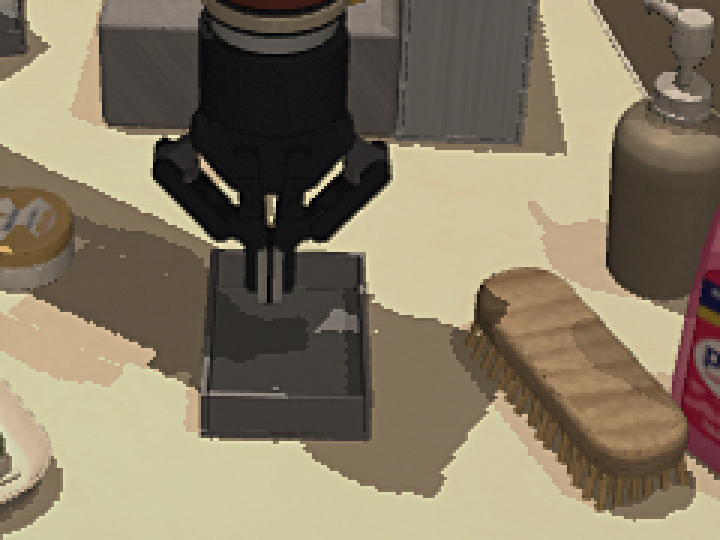

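The fingers are above the tray's inside, at crop (270,290), left of centre as intended. Lowering inside and nudging its near wall toward the robot.

```bash
python3 -m crank '[{"angular":[0,0,0],"delta_pos":[0,0,0.7],"gripper":0},{"angular":[0,0,0],"delta_pos":[0,0,0.4],"gripper":0},{"angular":[0,0,0],"delta_pos":[0,0,0.11],"gripper":0},{"angular":[0,0,0],"delta_pos":[0,0,0],"gripper":0},{"angular":[0,0,0],"delta_pos":[0,-0.2,0],"gripper":0},{"angular":[0,0,0],"delta_pos":[0,-0.2,0],"gripper":0},{"angular":[0,0,0],"delta_pos":[0,-0.2,0],"gripper":0},{"angular":[0,0,0],"delta_pos":[0,-0.2,0],"gripper":0},{"angular":[0,0,0],"delta_pos":[0,-0.2,0],"gripper":0},{"angular":[0,0,0],"delta_pos":[0,-0.2,0],"gripper":0},{"angular":[0,0,0],"delta_pos":[0,-0.2,0],"gripper":0},{"angular":[0,0,0],"delta_pos":[0,0,0],"gripper":0}]'
python3 - <<'E'
from go import *
need((.518,-.3178,.030),1.445)
a=grab_frame('side');cv2.imwrite('pics/side23.png',a[250:430,240:480,::-1].repeat(3,0).repeat(3,1))
for n in('side','top'):
  for q in landmark_of(n,'drip_tray')[:3]: print(n,q['conf'],q['pixel'],onz(n,q['pixel'],0)[:2])
E
```

```text
time: 33.92
tool_pos: [0.4773, -0.3144, 0.0317]
tool_rot: [-0.0, 0.748, 0.664, -0.0]
contact_force: [-0.3, -0.1, -0.1]
gripper_width: -0.001
pos [ 0.4773 -0.3144  0.0317] yaw 1.4515 zaxis [-9.e-04  3.e-04 -1.e+00] F [-0.3 -0.1 -0.1] grip -0.001 t 33.925
 delta units now-tool [0.05 1.36 0.06]
 rotvec units [-0.01 -0.    0.07]  delta units target-tool [0.06 1.36 0.06]
side 0.98 [318.7, 370.4] [ 0.5022906  -0.31913305]
side 0.67 [232.5, 258.9] [0.34727289 0.05838542]
top 0.72 [250.6, 319.7] [0.34947575 0.05922312]
top 0.68 [297.2, 197.3] [ 0.62297934 -0.03633325]
top 0.57 [428.8, 238.9] [ 0.5308831  -0.33002853]
```

View pics/side23.png

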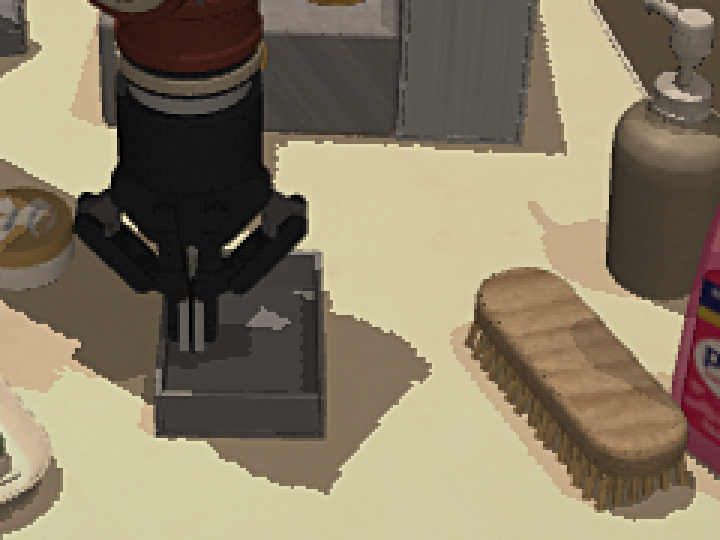

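The tray moved about 25 mm toward the robot (edges 202→157 in the crop). Now lift, go round to its far (-y) end with jaws half open.

```bash
python3 -m crank '[{"angular":[0,0,0],"delta_pos":[0,0.2,0],"gripper":0},{"angular":[0,0,0],"delta_pos":[0,0,-0.8],"gripper":0},{"angular":[0,0,0],"delta_pos":[0,0,-1],"gripper":0},{"angular":[0,0,0],"delta_pos":[-0.7,0.2,-0.5],"gripper":0.5},{"angular":[0,0,0],"delta_pos":[-0.9,0.2,0],"gripper":0.5},{"angular":[0,0,0],"delta_pos":[-0.9,0.2,0],"gripper":0.5},{"angular":[0,0,0],"delta_pos":[-0.6,0.05,0],"gripper":0.5},{"angular":[0,0,0],"delta_pos":[0,0,0],"gripper":0.5}]'
python3 - <<'E'
from go import *
need((.4918,-.411,.025),1.445)
a=grab_frame('side');cv2.imwrite('pics/side24.png',a[230:410,240:480,::-1].repeat(3,0).repeat(3,1))
for n in('side','top'):
  for q in landmark_of(n,'drip_tray')[:3]: print(n,q['conf'],q['pixel'],onz(n,q['pixel'],0)[:2])
E
```

```text
time: 35.08
tool_pos: [0.4921, -0.4107, 0.1006]
tool_rot: [-0.0, 0.748, 0.663, 0.0]
contact_force: [0.2, -0.3, 0.1]
gripper_width: 0.501
pos [ 0.4921 -0.4107  0.1006] yaw 1.4505 zaxis [-2.e-04  4.e-04 -1.e+00] F [ 0.2 -0.3  0.1] grip 0.501 t 35.075
 delta units now-tool [-0.01 -0.01  2.52]
 rotvec units [-0.   -0.    0.06]  delta units target-tool [-0.01 -0.01  2.52]
side 0.9 [232.3, 257.7] [0.34665888 0.0636954 ]
side 0.75 [344.4, 208.7] [0.63630473 0.28784759]
top 0.72 [250.6, 319.7] [0.34947575 0.05922312]
top 0.68 [297.2, 197.3] [ 0.62297934 -0.03633325]
top 0.57 [428.8, 238.9] [ 0.5308831  -0.33002853]
```

View pics/side24.png

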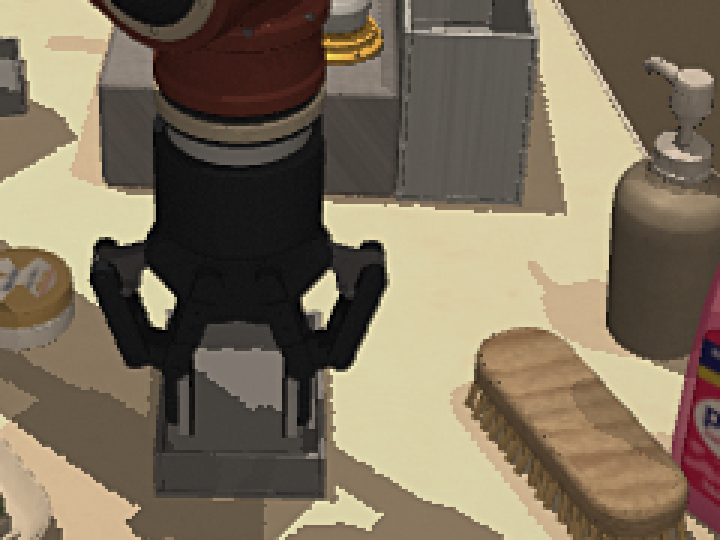

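```bash
python3 - <<'E'
from go import *
print(proj('side',[[.4932,-.400,.014],[.4932,-.400,.03],[.4932,-.400,.0]]))
for c in((157,493),(325,497),(155,452),(327,455)):
    print(onz('side',(240+c[0]/3,230+c[1]/3),0 if c[1]>470 else .03))
E
```

```text
[[318.43653467 400.62638863]
 [318.4590975  392.96632863]
 [318.4171361  407.21218374]]
[ 0.45482137 -0.36880672  0.        ]
[ 0.54293801 -0.38100785  0.        ]
[ 0.45436456 -0.36965563  0.03      ]
[ 0.54307761 -0.38121131  0.03      ]
```

```bash
python3 -m crank '[{"angular":[0,0,0],"delta_pos":[0,0,0.8],"gripper":0.5},{"angular":[0,0,0],"delta_pos":[0,0,0.9],"gripper":0.5},{"angular":[0,0,0],"delta_pos":[0,0,0.6],"gripper":0.5},{"angular":[0,0,0],"delta_pos":[0,0,0.22],"gripper":0.5},{"angular":[0,0,0],"delta_pos":[0.3,0,0],"gripper":0.5},{"angular":[0,0,0],"delta_pos":[0.3,0,0],"gripper":0.5},{"angular":[0,0,0],"delta_pos":[0.2,-0.01,0],"gripper":0.5},{"angular":[0,0,0],"delta_pos":[0.3,-0.02,0],"gripper":0.5},{"angular":[0,0,0],"delta_pos":[0.3,-0.02,0],"gripper":0.5},{"angular":[0,0,0],"delta_pos":[0.3,-0.02,0],"gripper":0.5},{"angular":[0,0,0],"delta_pos":[0,0,0],"gripper":0.5}]'
python3 - <<'E'
from go import *
need((.4918,-.411,.025),1.445)
a=grab_frame('side');cv2.imwrite('pics/side25.png',a[230:410,240:480,::-1].repeat(3,0).repeat(3,1))
E
```

```text
time: 36.6
tool_pos: [0.4961, -0.3579, 0.025]
tool_rot: [-0.001, 0.748, 0.664, 0.0]
contact_force: [0.1, -0.8, -0.3]
gripper_width: 0.503
pos [ 0.4961 -0.3579  0.025 ] yaw 1.4523 zaxis [-5.0e-04  1.3e-03 -1.0e+00] F [ 0.1 -0.8 -0.3] grip 0.503 t 36.6
 delta units now-tool [-1.78  0.07 -0.  ]
 rotvec units [-0.01 -0.01  0.08]  delta units target-tool [-1.77  0.08  0.  ]
```

View pics/side25.png

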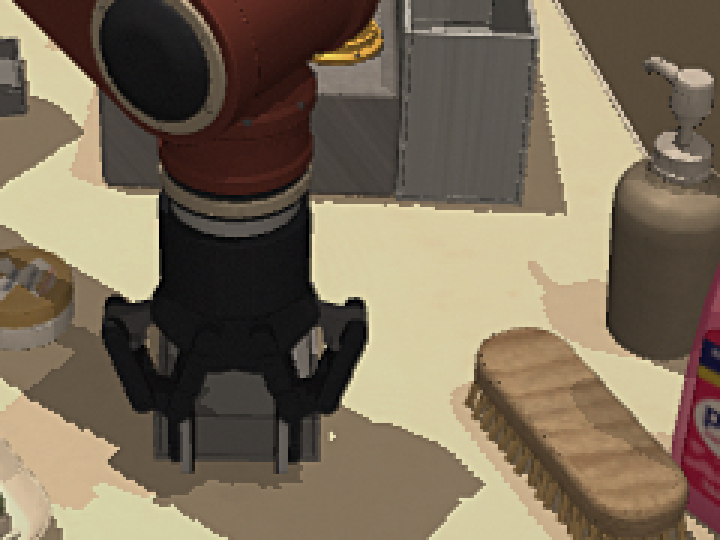

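Both fingers bear squarely on the tray's end wall (crop x 180 and 285), and it slides. Continuing.

```bash
python3 -m crank '[{"angular":[0,0,0],"delta_pos":[0.3,-0.02,0],"gripper":0.5},{"angular":[0,0,0],"delta_pos":[0.3,-0.02,0],"gripper":0.5},{"angular":[0,0,0],"delta_pos":[0.3,-0.02,0],"gripper":0.5},{"angular":[0,0,0],"delta_pos":[0.3,-0.02,0],"gripper":0.5},{"angular":[0,0,0],"delta_pos":[0.3,-0.02,0],"gripper":0.5},{"angular":[0,0,0],"delta_pos":[0.3,-0.02,0],"gripper":0.5},{"angular":[0,0,0],"delta_pos":[0.3,-0.02,0],"gripper":0.5},{"angular":[0,0,0],"delta_pos":[0.3,-0.02,0],"gripper":0.5},{"angular":[0,0,0],"delta_pos":[0.2,0,0],"gripper":0.5},{"angular":[0,0,0],"delta_pos":[0,0,0],"gripper":0.5}]'
python3 - <<'E'
from go import *
need((.4918,-.411,.025),1.445)
a=grab_frame('side');cv2.imwrite('pics/side26.png',a[200:380,240:480,::-1].repeat(3,0).repeat(3,1))
E
```

```text
time: 37.9
tool_pos: [0.5008, -0.2805, 0.0253]
tool_rot: [-0.0, 0.748, 0.664, 0.0]
contact_force: [-1.1, -1.5, 0.9]
gripper_width: 0.5
pos [ 0.5008 -0.2805  0.0253] yaw 1.4522 zaxis [ 0.e+00  4.e-04 -1.e+00] F [-1.1 -1.5  0.9] grip 0.5 t 37.9
 delta units now-tool [-4.36  0.22  0.01]
 rotvec units [-0.   -0.    0.08]  delta units target-tool [-4.35  0.25  0.01]
```

View pics/side26.png

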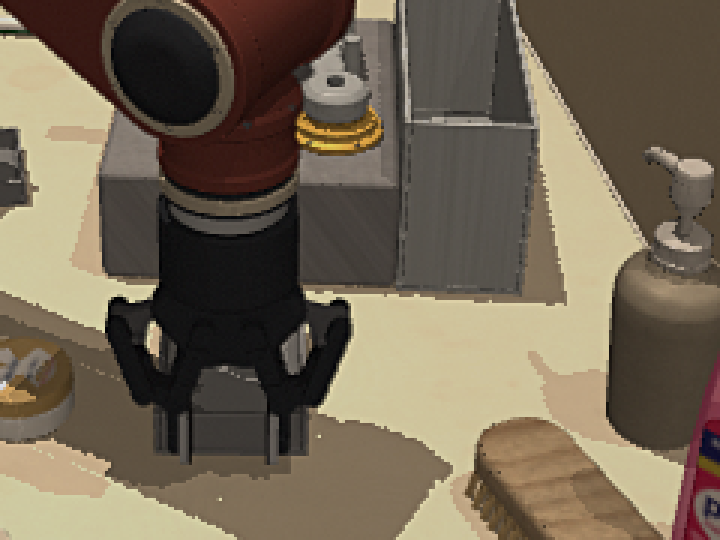

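```bash
python3 -m crank '[{"angular":[0,0,0],"delta_pos":[0.2,0,0],"gripper":0.5},{"angular":[0,0,0],"delta_pos":[0.2,0,0],"gripper":0.5},{"angular":[0,0,0],"delta_pos":[0.18,0,0],"gripper":0.5},{"angular":[0,0,0],"delta_pos":[0,0,0],"gripper":0.5},{"angular":[0,0,0],"delta_pos":[-0.3,0,0],"gripper":0.5},{"angular":[0,0,0],"delta_pos":[-0.8,0,0],"gripper":0.5},{"angular":[0,0,0],"delta_pos":[-1,0,0],"gripper":0.5},{"angular":[0,0,0],"delta_pos":[-1,0,-0.5],"gripper":0.5},{"angular":[0,0,0],"delta_pos":[-1,0,-1],"gripper":0.5},{"angular":[0,0,0],"delta_pos":[0,0,-1],"gripper":0.5},{"angular":[0,0,0],"delta_pos":[0,0,-1],"gripper":0.5},{"angular":[0,0,0],"delta_pos":[0,0,-1],"gripper":0.5}]'
python3 -m crank '[{"angular":[0,0,0],"delta_pos":[-1,-0.5,-1],"gripper":0.5},{"angular":[0,0,0],"delta_pos":[-1,-1,-1],"gripper":0.5},{"angular":[0,0,0],"delta_pos":[-1,-1,0],"gripper":0.5},{"angular":[0,0,0],"delta_pos":[-1,-1,0],"gripper":0.5},{"angular":[0,0,0],"delta_pos":[-1,-1,0],"gripper":0.5},{"angular":[0,0,0],"delta_pos":[-1,-1,0],"gripper":0.5},{"angular":[0,0,0],"delta_pos":[0,-1,0],"gripper":0.5},{"angular":[0,0,0],"delta_pos":[0,0,0],"gripper":0.5}]'
python3 - <<'E'
from go import *
need((.4918,-.411,.025),1.445)
for n in('side','top'):
  a=grab_frame(n);cv2.imwrite(f'pics/{n}27.png',a[:,:,::-1])
  for k,z in(('drip_tray',0),('spout_mouth',.046),('stain_dropper',0),('polish_tin',0),('scrub_brush',0)):
    for q in landmark_of(n,k)[:3]: print(n,k,q['conf'],q['pixel'],onz(n,q['pixel'],z)[:2])
E
```

```text
time: 39.45
tool_pos: [0.4874, -0.3877, 0.1612]
tool_rot: [0.0, 0.748, 0.663, -0.0]
contact_force: [-1.1, -0.5, 0.4]
gripper_width: 0.498
time: 40.45
tool_pos: [0.2705, -0.5428, 0.2202]
tool_rot: [-0.0, 0.749, 0.662, -0.0]
contact_force: [0.2, 1.0, -0.4]
gripper_width: 0.502
pos [ 0.2705 -0.5428  0.2202] yaw 1.4476 zaxis [-2.e-04  0.e+00 -1.e+00] F [ 0.2  1.  -0.4] grip 0.502 t 40.45
 delta units now-tool [5.27 6.78 6.51]
 rotvec units [-0.    0.    0.03]  delta units target-tool [5.29 6.77 6.51]
side drip_tray 0.82 [233.0, 257.3] [0.34817864 0.06529613]
side drip_tray 0.81 [316.1, 325.3] [ 0.51028422 -0.19865088]
side drip_tray 0.39 [333.8, 215.3] [0.60299373 0.25183858]
side spout_mouth 0.56 [318.8, 300.1] [ 0.51693266 -0.18297356]
side spout_mouth 0.39 [299.2, 216.2] [0.50666778 0.16494479]
side spout_mouth 0.26 [331.5, 217.1] [0.5835717  0.15228587]
side stain_dropper 0.7 [333.1, 216.5] [0.60027949 0.24515127]
side stain_dropper 0.21 [316.1, 302.4] [ 0.517707   -0.12640378]
side polish_tin 0.92 [243.1, 331.6] [ 0.37476338 -0.20305378]
side scrub_brush 0.6 [427.7, 387.8] [ 0.67306793 -0.37752086]
top drip_tray 0.8 [365.0, 245.7] [ 0.5143062  -0.18887251]
top drip_tray 0.74 [252.6, 318.0] [0.35317609 0.05499721]
top polish_tin 0.8 [376.5, 304.6] [ 0.38508045 -0.21393539]
top polish_tin 0.25 [173.8, 206.7] [0.59896448 0.24132811]
top scrub_brush 0.61 [447.1, 176.1] [ 0.67485686 -0.37386965]
```

View pics/side27.png

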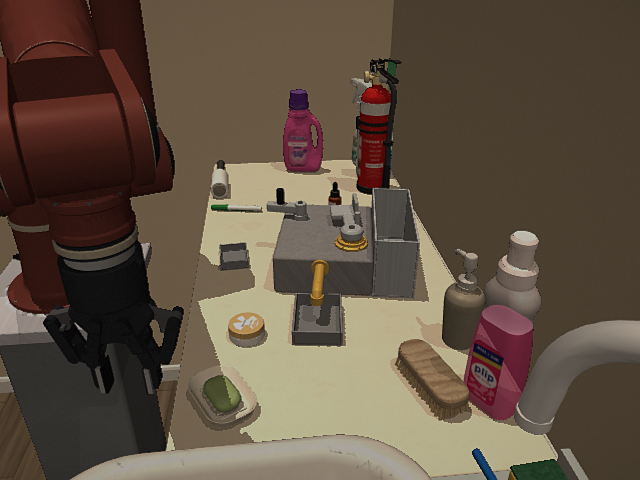

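View pics/top27.png

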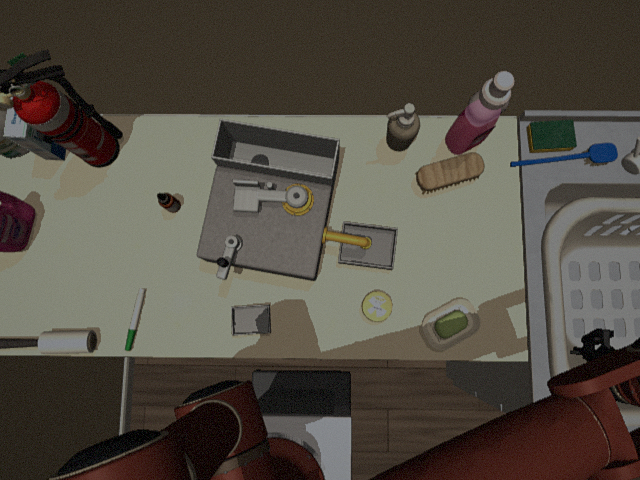

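Top view: the tray (corners (345,222)–(391,269)) is centred on the spout mouth at (368,242), with both networks agreeing to within 10 mm. The handle still lies against its post at (262,190), the catch points forward, the bottle stands at (168,202), and the brush and tin have not moved. The arm is clear, so I'm handing in.

```bash
python3 - <<'E'
from go import *
m=np.mean([onz('top',p,.03)[:2] for p in((345,222),(397,228),(391,269),(338,262))],axis=0); print('tray rim centre',m)
print(state()['contact_force'],state()['time']); print(job_done())
E
```

```text
tray rim centre [ 0.51115534 -0.19307114]
[ 0.50631054  0.10503387 -0.10270566] 41.05
the job is handed in; nothing more can be done
None
```

The drain is shut and the job is handed in at about 41 s of the 72 s allowed. No verdict was reported, so what follows rests on my own last checks.

- **Bottle:** I moved it from the deck to the worktop left of the block. It stands upright and released, at about (0.60, 0.245).
- **Catch:** It is swung to about 1.7 rad, well past the 1.0 needed.
- **Handle:** I pressed the paddle to about 8.5 mm or more (13 to 18 N) and turned it to the stop, where it stopped moving as the force rose. After release the handle arm lies against the stop post at about 1.4 rad, and it was still there in the last picture. I could not read the press depth or the angle directly: the depth is inferred from the force, and the angle from the pictures.
- **Tray:** I slid it in two pushes. Its rim centre measured (0.511, -0.193) and the spout mouth (0.5145, -0.191), about 4 mm apart. The networks put the tray's centre about 2 mm from the mouth (top camera) and about 9 mm (side camera), all within the 25 mm allowed.
- **Bystanders:** The brush and the tin read the same as at the start, to within a few mm.

One disagreement: after release, the side view showed the paddle edge about 4 pixels back from where it was under load, which may be a small spring-back of a few hundredths of a radian. The top view shows it at the post, and I saw no further drift.

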